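Show the left-behind hairbrush on a video call

TASK

A colleague on the video call wants to see the hairbrush a guest left behind: stand the phone in the sloped aluminium phone stand, centred, screen outwards, camera end at the top and its lower edge resting on the ledge, and let go of it. Then take the hairbrush off the turntable tray and hold it up in front of the phone's camera: bristles squarely towards the lens, brush head centred in front of the lens with the bristle tips about 15 cm from it, and the brush lying crosswise (parallel to the phone's short edges, handle to either side). Finish while still holding the brush steady there in the air, with the saucer, the bottle and the mirror left where they were.

Things in the scene. Friction and masses are not known exactly. Their poses are not given: they have to be found in the camera images.
- phone_mid (a point): Centre of a loose phone in a thick dark blue case: a slab 135 long (its x) x 64 wide (its y) x 13 mm thick (its z), about 160 g. It starts flat on the table, screen up. x points to the end with the camera lens, z out of the screen.
- lens (a point): The phone's front camera lens, a dark dot with a silver ring flush with the screen side, 56 mm from the phone's centre towards its top end (+x) and on its centre line; axes as the phone's, so z is the viewing direction.
- phone_foot (a point): Middle of the phone's lower short edge on its back side (the phone's centre is 67.5 mm along +x and 6.5 mm along +z from here); axes as the phone's.
- seat (a point): Corner of the phone stand, mid-width, where ledge meets sloped rest, 38 mm above the table; phone_foot belongs here, axes of both alike. x points up the slope (40 degrees above level), z square out of the rest (up, towards the robot), y across. Rest: flat, 52 mm wide, 115 mm up the slope. Ledge: stands 18 mm out, 52 mm wide, no lip. The phone may not slide on the rest by itself; pushed it does.
- stand: The fixed aluminium phone stand; origin under its foot, which is 110 (x) x 86 mm (y); x points from the front to its back. The seat is at (-50, 0, 38) mm from this origin. Its highest point is 112 mm above the table. It does not move.
- brush_handle (a point): On the axis of the loose dark wooden hairbrush's handle, good to grip: 20 mm wide (y), 20 mm thick (z). Brush axes: x from handle to head, z out of the smooth back; the bristles point to -z. It starts level on its bristles on the tray, back up, handle in the air with its axis 26.5 mm above the tray floor. About 90 g, balanced 20 mm from the head's centre towards the handle.
- brush_face (a point): Centre of the brush's bristle tips: 95 mm along +x and 26.5 mm along -z from brush_handle; axes as the brush's. The head is 100 long (x) x 62 mm wide (y), its back 33 mm above the tips; the handle, 20 mm thick, runs from 44 to 161 mm behind the head's centre.
- brush: The hairbrush itself; origin and axes the same as brush_face.
- phone: The phone itself; origin at the centre of its back, 6.5 mm below phone_mid; same axes.
- turntable: Round grey-green plastic turntable tray, 320 mm across, origin on the table under its centre. Tray floor 22 mm and rim 30 mm above the table. The tray turns on its foot if pushed sideways off centre with more than about 1 N.
- saucer: White ceramic saucer on the tray, 120 mm across, 18 mm high, origin under its centre. Bystander.
- bottle_mid (a point): Empty orange bottle with a white push dispenser on the tray: 54 mm across, 145 mm high in all, spout reaching 42 mm to one side (+x); this point is on its axis 70 mm up. Bystander.
- mirror: Round steel compact mirror lying closed on the tray, 66 mm across, 12 mm high, origin under its centre. Bystander.
Not all that is in view belongs to the job. What is meant by the part that bears bottle_mid is not pink or purple, and is the larger of those in its own colour.

How it is judged (in metres and radians):
On the way, in this order (a step that is already met when the one before it is completed fails the run):
1. the phone stands in the stand, lower edge on the ledge, camera end up, screen outwards, let go (x of phone_foot in the frame of seat between -0.003 and 0.007 m and y of phone_foot in the frame of seat between -0.015 and 0.015 m and z of phone_foot in the frame of seat between -0.004 and 0.005 m and x of lens in the frame of seat above 0.11 m and z of lens in the frame of seat above 0.005 m and angle between the z axis of phone_mid and the z axis of seat, either way round below 0.1 rad and angle between the x axis of phone_mid and the x axis of seat, either way round below 0.17 rad and contact force between phone and the fingers below 0.1 N and linear speed of phone below 0.02 m/s), for 0.3 s.
2. the brush is held before the phone's camera, bristles to the lens (z of brush_face in the frame of lens between 0.11 and 0.19 m and x of brush_face in the frame of lens between -0.03 and 0.03 m and y of brush_face in the frame of lens between -0.03 and 0.03 m and z of lens in the frame of brush_face below -0.1 m and angle between the z axis of brush_face and the z axis of lens, either way round below 0.22 rad and angle between the x axis of brush_face and the y axis of lens, either way round below 0.26 rad and contact force between brush and the fingers above 1 N), for 0.2 s.
At the end, for the whole second after the job is handed in: Phone let go in the stand: within 7 mm of the ledge, 15 mm of the middle, flat (0.1 rad), straight (0.17). Brush held still in the air: bristle tips 110-190 mm before the lens, 30 mm off its axis at most, facing it (0.22 rad), crosswise (0.26). Saucer, bottle, mirror within 40 mm of their starts (all of step 1 and all of step 2 and height (world z) of brush_face above 0.15 m and linear speed of brush below 0.02 m/s and angular speed of brush below 0.15 rad/s and contact force between brush and phone below 0.1 N and contact force between brush and stand below 0.1 N and contact force between brush and turntable below 0.1 N and distance of each of saucer, bottle_mid, mirror from where it was at the start of the episode below 0.04 m and angle between bottle_mid's own z axis and vertical below 0.3 rad); the arm keeps its last pose, push and grip.
It fails at once if the saucer is moved by 40 mm or more (distance of saucer from where it was at the start of the episode above 0.04 m).
It fails at once if the bottle is moved by 40 mm or more (distance of bottle_mid from where it was at the start of the episode above 0.04 m).
It fails at once if the mirror is moved by 40 mm or more (distance of mirror from where it was at the start of the episode above 0.04 m).
It fails at once if the bottle is tipped (angle between bottle_mid's own z axis and vertical above 0.3 rad).
It also fails if it takes over 56 s, if anything falls off the work surface, if the arm or the gripper's body presses on something with over 40 N, if the wrist force passes 120 N, or if a joint passes its speed limit or range.

ROBOT

A 6-joint arm with a two-finger parallel gripper is mounted at the origin on the work surface. World frame = base frame: x ahead of the robot, y to its left, z up, the work surface at z = 0. Lengths are in m, angles in degrees, forces in N, time in s.
With the tool pointing down it reaches from about 0.4 to 0.825 m from the base axis. Payload 7 kg.
Tool frame: the origin (TCP) lies on the mounting face of the last link; the fingertips stand 178 mm ahead of it and the grasp point (between the pads) lies 159 mm ahead of it; z points along the fingers, y is the direction in which the jaws open and shut (so a half turn about z gives the same grasp; the last joint's range is limited). The gripper opens to 88 mm and grips with 3 to 60 N. Pads are 19 mm wide; open, the fingers measure 130 mm over their backs; the gripper's body (78 mm by 193 mm) begins 47 mm behind the grasp point.
Start: joints at [-47.321, 20.546, 0.682, 0, -70.136, -16.507], TCP at [0.298, -0.606, 0.405] pointing down, gripper open.
Joint ranges: [-176.03, 176.03], [-82.01, 121.73], [-58.28, 71.71], [-173.87, 95.51], [-174.79, -0.11], [-173.66, 173.66]. Speed limits (degrees/s): [136.94, 136.94, 172.46, 180, 180, 180].

INTERFACE

Orientations are given as [roll, pitch, yaw] about the fixed x, y, z axes, in that order (R = Rz(yaw) Ry(pitch) Rx(roll)).
In Python, from plant import r gives the robot as it stands. The module is installed in compiled form; this text tells all that it offers.
- The arm moves only by the tool carry_out, never from a script. Its argument "plan" is a list of rows, each a list of 3 entries, a list of its own where there are three numbers: the shift along the tool's x, y, z in m, then the turn, a rotation vector about the tool's x, y, z in degrees, then the closure in counts, from 0 (fully open) to 255 (shut). In form: [[[x, y, z], [ax, ay, az], hand], ...]. A call has 1 to 12 rows; each row shifts and turns the commanded pose from where the row before left it, along the tool's axes as they then stand; what a row does not reach is not made up. A row lasts 1/12 s, in which the tool goes at most 41.7 mm and 7.16 degrees, less where a joint would pass 70% of its speed; a pose out of reach is approached as far as the arm can. A call is refused whole if a number of a shift passes 0.0417 or a number of a turn 7.16, either way. A call with a gripper value outside its range is refused whole. The fingers move at their own pace and stop on an object; "grip_force" is the grip in N (left out, the last holds). Time passes only in rows, so rows that do not move let the fingers close. It gives the time, the measured TCP pose, the force and the opening at its end, in the units of the state.
- r.get_state(): the state, without advancing time (a new reading comes with each control period).
- r.capture(name): name is "side" or "top" or "wrist"; returns the picture (420x560x3 uint8, red, green, blue); there is no depth.
- r.get_calibration(name): a dict with "K" (3x3 intrinsics, pixels), "rvec" (rotation vector, rad) and "tvec" (3), from world to camera coordinates, as OpenCV has them. Camera axes: x right, y down, z forward; pixel columns grow to the right and rows downward; lengths in m; the calibration is good to about 2 mm. A picture is of the moment at which its call begins: read the wrist's pose just before it. get_calibration takes no time and is no camera call; for the wrist camera it gives the pose at the moment of the call.
- r.close_job(): hands the job in, once; it reports no verdict.
The state is a dict: "time_s": time; "joints": joint angles; "qd": joint speeds; "joint_torque": joint torques, N m; "tcp_pos": TCP position; "eef_rot": TCP orientation; "contact_force": force on the tool from outside, world axes, zero at the start; "moment": the same for the moment, N m; "gripper_width": finger opening in m.
Only numpy, scipy, OpenCV 4.12 (cv2) and the standard library are available. Lean on these libraries where they do the work, as an engineer would, in place of code of your own. Each camera call takes 0.05 s, during which the arm holds its last target. There are 200 camera calls.

## Working session

There is one attempt and no reset: what is moved stays moved. The work goes in short steps, Python scripts to look and compute and a tool call to move; the robot and the scene stay as the last step left them, time stands still between calls to the robot, and variables do not carry over. Pictures are saved under pics/ and viewed, about 8 in all and at most 12, crops included, and the job is handed in when it is done.

Besides the shell and the picture viewer there is one more tool, called after "Emit:" as name(argument=value, ...) on one line, values as JSON. carry_out: Moves the arm, as the interface text tells. Its arguments: {"type":"object","properties":{"plan":{"type":"array","items":{"type":"array"}},"grip_force":{"type":"number"}},"required":["plan"]}

```bash
mkdir -p pics; python3 - <<'E'
from plant import r
import cv2,numpy as np
s=r.get_state();print(s)
a=r.capture("top");b=r.capture("side");w=r.capture("wrist")
for n,i in(("top",a),("side",b),("wrist",w)):
    cv2.imwrite(f"pics/{n}0.png",i[:,:,::-1]); c=r.get_calibration(n);print(n,c)
E
```

```text
{'time_s': 0.0, 'joints': array([-4.73189073e+01,  2.05914925e+01,  6.34720638e-01, -2.14400930e-02,
       -7.01359361e+01, -1.65057455e+01]), 'qd': array([-0.07811694,  0.05876105, -0.03739039, -0.00869694, -0.01728111,
       -0.01888617]), 'joint_torque': array([-1.84200426e-04, -5.82722247e+01,  2.93054473e+01,  6.99724987e+00,
        6.84153638e-03, -1.90401124e-04]), 'tcp_pos': array([ 0.29766276, -0.60560932,  0.40372484]), 'eef_rot': array([ 1.79905386e+02, -7.01759011e-03, -1.53831948e+02]), 'contact_force': array([-0.09763844, -0.38343932, -0.28578443]), 'moment': array([ 0.00909438, -0.00815929,  0.01495157]), 'gripper_width': 0.08709897244703912}
top {'K': array([[531.51433906,   0.        , 279.38259876],
       [  0.        , 531.51433906, 208.67596533],
       [  0.        ,   0.        ,   1.        ]]), 'rvec': array([ 2.15788245, -2.14789203,  0.15185552]), 'tvec': array([-0.07811233,  0.59305546,  1.35433617])}
side {'K': array([[514.29572477,   0.        , 277.36193168],
       [  0.        , 514.29572477, 208.92694794],
       [  0.        ,   0.        ,   1.        ]]), 'rvec': array([ 0.76203247, -2.50542308,  1.19767996]), 'tvec': array([0.4505547 , 0.31539296, 0.92483047])}
wrist {'K': array([[325.64951858,   0.        , 276.48303408],
       [  0.        , 325.64951858, 210.91077345],
       [  0.        ,   0.        ,   1.        ]]), 'rvec': array([-1.55947076, -2.50260259, -0.39792516]), 'tvec': array([ 0.67493305, -0.03934245,  0.39204525])}
```

View pics/top0.png

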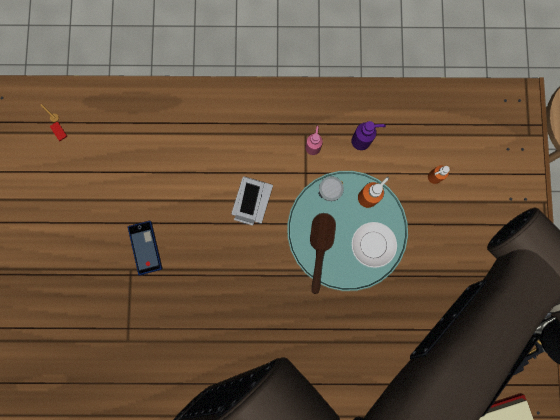

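View pics/side0.png

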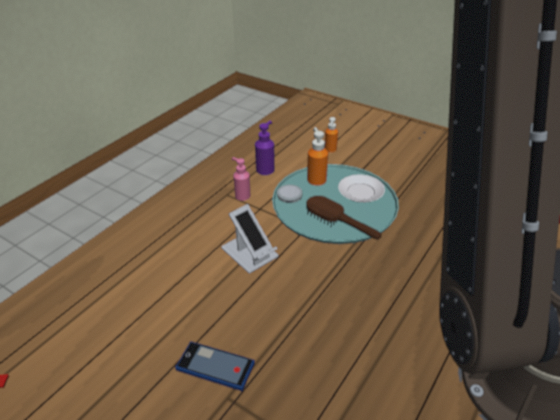

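The top view shows the phone at (145,248) with its lens end up (the dark dot near (139,228)), the stand at (252,200) and the brush head at (322,230) with its handle end at (316,290). The saucer is at (374,245) and the mirror at (331,188). Bottle candidates are the large orange one on the tray (372,193), a small orange one off the tray (438,174), pink (314,143) and purple (365,133). The large orange one on the tray fits: it is orange and the larger of the two. I'll confirm with enlarged crops.

```bash
python3 - <<'E'
import cv2,numpy as np
a=cv2.imread("pics/top0.png")
p=cv2.resize(a[165:285,115:275],None,fx=5,fy=5,interpolation=cv2.INTER_CUBIC)
t=cv2.resize(a[160:300,280:460],None,fx=4.2,fy=4.2,interpolation=cv2.INTER_CUBIC)
cv2.imwrite("pics/c1.png",p);cv2.imwrite("pics/c2.png",t)
E
```

```text
(no output)
```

View pics/c1.png

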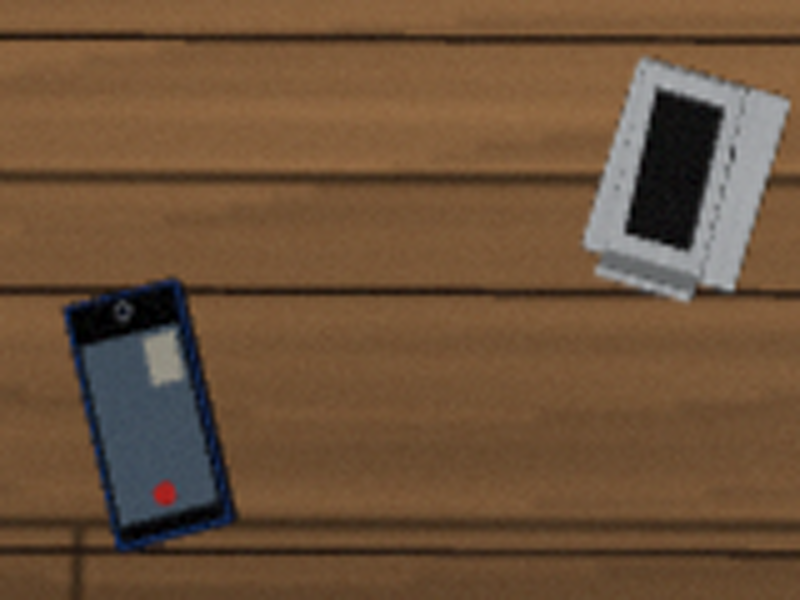

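View pics/c2.png

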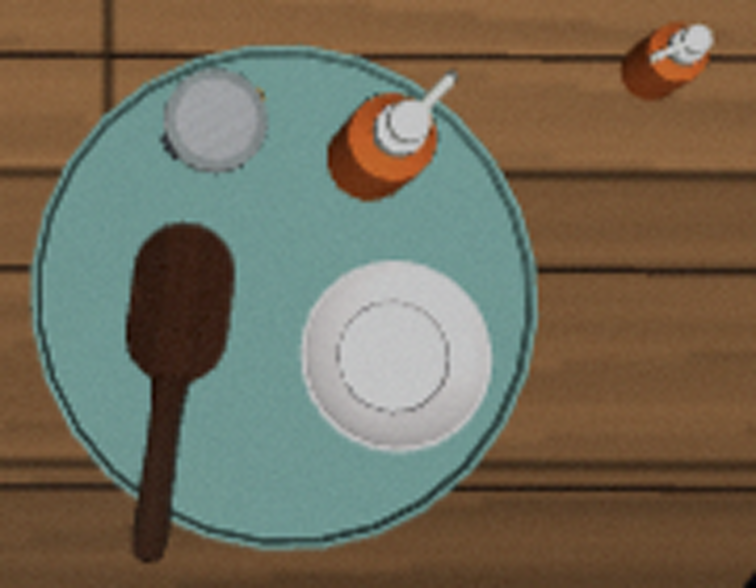

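The zoom confirms it: the large orange bottle is on the tray at c2 (385,150) and the smaller orange one stands off the tray, so the on-tray one is the part meant. The phone's corners and lens (c1 123,311) are clear, and so are the stand, brush, saucer and mirror. Next I compute positions and check the stand model by overlay.

```bash
cat > h.py <<'E'
import numpy as np,cv2
from scipy.spatial.transform import Rotation as Ro
from scipy.optimize import least_squares
def back(c,uv,z):
    R=cv2.Rodrigues(c["rvec"])[0];C=-R.T@c["tvec"]
    uv=np.atleast_2d(np.float64(uv));d=np.c_[uv,np.ones(len(uv))]@np.linalg.inv(c["K"]).T@R
    return C+d*((z-C[2])/d[:,2])[:,None]
def proj(c,P): return cv2.projectPoints(np.float64(P).reshape(-1,3),c["rvec"],c["tvec"],c["K"],None)[0][:,0]
def place(p,P):  # p=x,y,yaw(rad), P in mm
    return np.r_[p[0],p[1],0]+Ro.from_euler('z',p[2]).apply(np.float64(P)/1000)
s4,c4=np.sin(np.radians(40)),np.cos(np.radians(40))
def sl(x,y,z): return [-50+x*c4-z*s4,y,38+x*s4+z*c4]
STAND=dict(foot=[[-55,-43,0],[55,-43,0],[55,43,0],[-55,43,0]],rest=[sl(0,-26,0),sl(115,-26,0),sl(115,26,0),sl(0,26,0)],ledge=[sl(0,-26,0),sl(0,-26,18),sl(0,26,18),sl(0,26,0)])
E
python3 - <<'E'
from h import *
from plant import r
t=r.get_calibration("top");s=r.get_calibration("side")
c1=lambda p:(np.float64(p)+.5)/5-.5+[115,165]
c2=lambda p:(np.float64(p)+.5)/4.2-.5+[280,160]
ph=[[66,305],[180,281],[234,521],[120,548]]
X=[[67.5,32,13],[67.5,-32,13],[-67.5,-32,13],[-67.5,32,13],[56,0,13]]
m=c1(ph+[[123,311]])
f=least_squares(lambda p:(proj(t,place(p,X))-m).ravel(),[.5,.3,.2]);print("phone",f.x[:2],np.degrees(f.x[2]),f.fun.round(1))
A=STAND
P=[A["foot"][1],A["foot"][0],A["ledge"][1],A["ledge"][2]]
m=c1([[790,100],[735,290],[690,300],[596,270]])
g=least_squares(lambda p:(proj(t,place(p,P))-m).ravel(),[.6,.05,-.3]);print("stand",g.x[:2],np.degrees(g.x[2]),g.fun.round(1))
b=back(t,c2([[184,222],[160,382]]),.051);print("head ends",b)
h=back(t,c2([[168,390],[149,560]]),.0585);print("handle",h)
print("tray",back(t,c2([[285,297]]),.03),"sauc",back(t,c2([[396,356]]),.035),"mir",back(t,c2([[216,120]]),.034))
a=cv2.imread("pics/top0.png");b=cv2.imread("pics/side0.png")
def ov(im,c,x0,y0,w,h,k):
    o=cv2.resize(im[y0:y0+h,x0:x0+w],None,fx=k,fy=k,interpolation=cv2.INTER_CUBIC)
    for n,col in(("foot",(0,0,255)),("rest",(0,255,0)),("ledge",(255,0,255))):
        q=(proj(c,place(g.x,A[n]))-[x0,y0]+.5)*k-.5
        cv2.polylines(o,[np.int32(q*16).reshape(-1,1,2)],True,col,1,cv2.LINE_AA,4)
    return o
cv2.imwrite("pics/ov.png",np.hstack([ov(a,t,225,165,57,70,7),ov(b,s,210,195,57,70,7)]))
E
```

```text
phone [0.49252119 0.28142578] 14.677103367288634 [-0.6  0.   0.1 -1.1  0.4  0.2 -0.5  0.9  0.7 -0. ]
stand [0.62030055 0.00127136] -14.45596280858289 [-1.   0.8 -0.5  1.7  1.  -1.6  0.4 -0.7]
head ends [[ 0.58257879 -0.19003156  0.051     ]
 [ 0.48346881 -0.17460532  0.051     ]]
handle [[ 0.47818114 -0.17888698  0.0585    ]
 [ 0.37565764 -0.16679577  0.0585    ]]
tray [[ 0.53823607 -0.25486112  0.03      ]] sauc [[ 0.50122872 -0.32282792  0.035     ]] mir [[ 0.64985561 -0.2121951   0.034     ]]
```

View pics/ov.png

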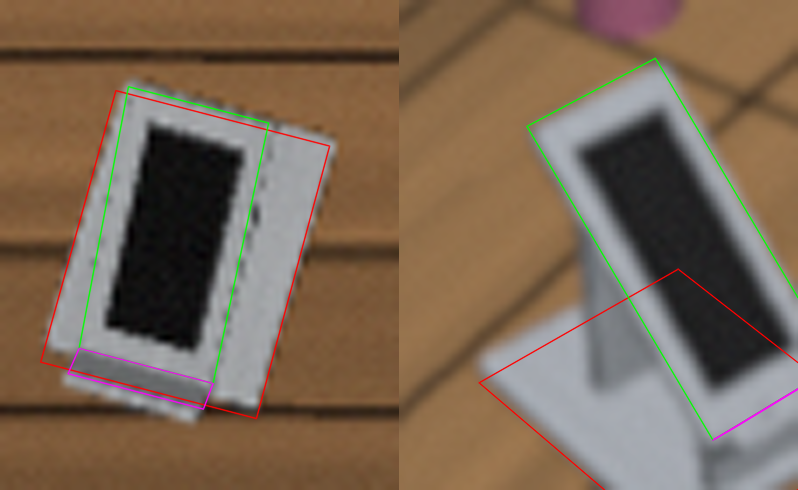

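The model agrees to within about 1–2 px. The visible foot outline is its upper face, since the foot has some thickness. I refit using points from both views.

```bash
python3 - <<'E'
from h import *
from plant import r
t=r.get_calibration("top");s=r.get_calibration("side")
u=lambda p,o:(np.float64(p)+.5)/7-.5+np.float64(o)
mt=u([[335,140],[258,414],[46,350],[65,374],[204,407],[129,84],[82,347],[213,382]],[225,165])
ms=u(np.float64([[478,363],[527,128],[662,60],[711,439]])-[399,0],[210,195])
def res(p):
    F=np.float64(STAND["foot"]);F[:,2]=p[3]
    R_,L=STAND["rest"],STAND["ledge"]
    a=proj(t,place(p,[F[1],F[0],F[3],L[2],L[1],R_[2],R_[3],R_[0]]))-mt
    b=proj(s,place(p,[F[2],R_[2],R_[1],R_[3]]))-ms
    return np.r_[a.ravel(),b.ravel()]
g=least_squares(res,[.62,0,-.3,5],loss="soft_l1");print(g.x,np.degrees(g.x[2]),res(g.x).reshape(-1,2).round(1).tolist())
E
```

```text
[ 6.20696263e-01  4.10404302e-04 -2.59481854e-01  7.86636039e+00] -14.867215072601462 [[-0.4, 0.3], [-0.2, 0.2], [-0.9, 1.0], [0.6, -0.4], [0.0, 0.1], [0.3, 0.1], [-0.3, -0.1], [0.1, 0.0], [-0.0, -0.1], [0.1, -0.7], [-0.8, -0.6], [0.1, -0.2]]
```

```bash
cat >> h.py <<'E'
from scipy.linalg import logm
def T(p,R): M=np.eye(4);M[:3,:3]=R.as_matrix();M[:3,3]=p;return M
def down(yaw): return Ro.from_euler('xyz',[180,0,yaw],degrees=True)
def now():
    from plant import r
    s=r.get_state();return T(s["tcp_pos"],Ro.from_euler('xyz',s["eef_rot"],degrees=True))
def twist(A,B,n=None):
    """n equal rows taking tool pose A to B: shift, turn per row"""
    D=np.linalg.inv(A)@B
    rv=Ro.from_matrix(D[:3,:3]).as_rotvec(degrees=True)
    for k in ([n] if n else range(1,200)):
        R1=Ro.from_rotvec(rv/k,degrees=True)
        S=sum((R1**i).as_matrix() for i in range(k))
        d=np.linalg.solve(S,D[:3,3])
        if n or (np.linalg.norm(d)<.040 and np.linalg.norm(rv)/k<7.0): break
    print("rows",k,"shift",d.round(4).tolist(),"turn",(rv/k).round(2).tolist());return k,d,rv/k
SEAT=T(place([.6207,.0004,np.radians(-14.87)],[-50,0,38]),Ro.from_euler('z',-14.87,degrees=True)*Ro.from_euler('y',-40,degrees=True))
E
python3 - <<'E'
from h import *
print(SEAT.round(4))
A=now();a=93.6
Z=Ro.from_euler('z',a,degrees=True)
B=T(Z.apply(A[:3,3]),down(-153.83+a))
twist(A,B)
C=T([.4925,.2814,.32],down(14.7)); twist(B,C)
E
```

```text
[[ 0.7404  0.2566 -0.6213  0.5724]
 [-0.1966  0.9665  0.165   0.0132]
 [ 0.6428 -0.      0.766   0.038 ]
 [ 0.      0.      0.      1.    ]]
rows 28 shift [-0.0394, 0.0012, 0.0] turn [0.0, 0.0, -3.34]
rows 11 shift [-0.0059, 0.0087, 0.0076] turn [0.0, 0.0, -6.81]
```

Emit:
carry_out(plan=[[[-0.0394, 0.0012, 0], [0, 0, -3.34], 0], [[-0.0394, 0.0012, 0], [0, 0, -3.34], 0], [[-0.0394, 0.0012, 0], [0, 0, -3.34], 0], [[-0.0394, 0.0012, 0], [0, 0, -3.34], 0], [[-0.0394, 0.0012, 0], [0, 0, -3.34], 0], [[-0.0394, 0.0012, 0], [0, 0, -3.34], 0], [[-0.0394, 0.0012, 0], [0, 0, -3.34], 0], [[-0.0394, 0.0012, 0], [0, 0, -3.34], 0], [[-0.0394, 0.0012, 0], [0, 0, -3.34], 0], [[-0.0394, 0.0012, 0], [0, 0, -3.34], 0], [[-0.0394, 0.0012, 0], [0, 0, -3.34], 0], [[-0.0394, 0.0012, 0], [0, 0, -3.34], 0]])

```text
time_s: 1.15
tcp_pos: [0.6189, -0.269, 0.4042]
eef_rot: [180.0, -0.0, -113.6]
contact_force: [0.3, -0.3, -0.3]
gripper_width: 0.0876
```

Emit:
carry_out(plan=[[[-0.0394, 0.0012, 0], [0, 0, -3.34], 0], [[-0.0394, 0.0012, 0], [0, 0, -3.34], 0], [[-0.0394, 0.0012, 0], [0, 0, -3.34], 0], [[-0.0394, 0.0012, 0], [0, 0, -3.34], 0], [[-0.0394, 0.0012, 0], [0, 0, -3.34], 0], [[-0.0394, 0.0012, 0], [0, 0, -3.34], 0], [[-0.0394, 0.0012, 0], [0, 0, -3.34], 0], [[-0.0394, 0.0012, 0], [0, 0, -3.34], 0], [[-0.0394, 0.0012, 0], [0, 0, -3.34], 0], [[-0.0394, 0.0012, 0], [0, 0, -3.34], 0], [[-0.0394, 0.0012, 0], [0, 0, -3.34], 0], [[-0.0394, 0.0012, 0], [0, 0, -3.34], 0]])

```text
time_s: 2.15
tcp_pos: [0.6469, 0.1938, 0.4041]
eef_rot: [180.0, -0.0, -73.5]
contact_force: [0.0, 0.1, 0.8]
gripper_width: 0.0877
```

Emit:
carry_out(plan=[[[-0.0394, 0.0012, 0], [0, 0, -3.34], 0], [[-0.0394, 0.0012, 0], [0, 0, -3.34], 0], [[-0.0394, 0.0012, 0], [0, 0, -3.34], 0], [[-0.0394, 0.0012, 0], [0, 0, -3.34], 0], [[0, 0, 0], [0, 0, 0], 0]])

```text
time_s: 2.57
tcp_pos: [0.5828, 0.342, 0.4041]
eef_rot: [180.0, 0.1, -59.8]
contact_force: [1.2, -1.4, -0.0]
gripper_width: 0.0876
```

Emit:
carry_out(plan=[[[-0.0059, 0.0087, 0.0076], [0, 0, -6.8], 0], [[-0.0059, 0.0087, 0.0076], [0, 0, -6.8], 0], [[-0.0059, 0.0087, 0.0076], [0, 0, -6.8], 0], [[-0.0059, 0.0087, 0.0076], [0, 0, -6.8], 0], [[-0.0059, 0.0087, 0.0076], [0, 0, -6.8], 0], [[-0.0059, 0.0087, 0.0076], [0, 0, -6.8], 0], [[-0.0059, 0.0087, 0.0076], [0, 0, -6.8], 0], [[-0.0059, 0.0087, 0.0076], [0, 0, -6.8], 0], [[-0.0059, 0.0087, 0.0076], [0, 0, -6.8], 0], [[-0.0059, 0.0087, 0.0076], [0, 0, -6.8], 0], [[-0.0059, 0.0087, 0.0076], [0, 0, -6.8], 0], [[0, 0, 0], [0, 0, 0], 0]])

```text
time_s: 3.57
tcp_pos: [0.4907, 0.2817, 0.3195]
eef_rot: [179.9, 0.2, 14.8]
contact_force: [-0.8, -1.5, -2.2]
gripper_width: 0.0875
```

```bash
python3 - <<'E'
from h import *
from plant import r
print(r.get_state()["joints"].round(1))
c=r.get_calibration("wrist");w=r.capture("wrist")[:,:,::-1].copy()
X=[[67.5,32,13],[67.5,-32,13],[-67.5,-32,13],[-67.5,32,13]]
q=proj(c,place([.4925,.2814,np.radians(14.68)],X));print(q)
cv2.polylines(w,[np.int32(q).reshape(-1,1,2)],True,(0,255,0),1)
cv2.imwrite("pics/w1.png",w)
E
```

```text
[ 49.7  14.5 -19.9  -0.1 -55.8  55.2]
[[239.11455    122.76799042]
 [314.19589017 122.86482466]
 [309.00546613 264.90653426]
 [243.88219283 264.9005771 ]]
```

View pics/w1.png

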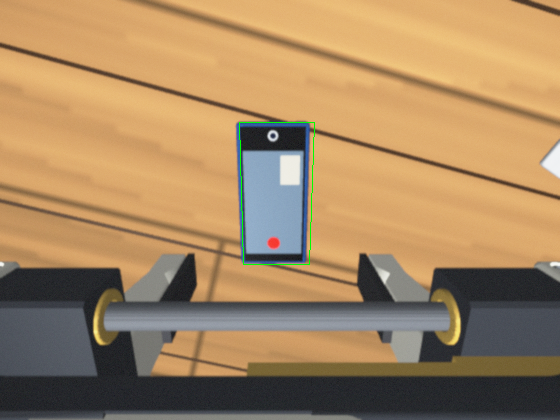

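The green prediction lies on the phone within about 3 px (phone at x 240–308, y 122–263; lens at (273,135) on the far end). I descend and grip.

Emit:
carry_out(plan=[[[0.0017, -0.0015, 0.03], [0, 0, 0], 0], [[0, 0, 0.03], [0, 0, 0], 0], [[0, 0, 0.03], [0, 0, 0], 0], [[0, 0, 0.03], [0, 0, 0], 0], [[0, 0, 0.012], [0, 0, 0], 0], [[0, 0, 0.007], [0, 0, 0], 0], [[0, 0, 0], [0, 0, 0], 255], [[0, 0, 0], [0, 0, 0], 255], [[0, 0, 0], [0, 0, 0], 255], [[0, 0, 0], [0, 0, 0], 255], [[0, 0, 0], [0, 0, 0], 255], [[0, 0, 0], [0, 0, 0], 255]], grip_force=25)

```text
time_s: 4.62
tcp_pos: [0.4937, 0.2858, 0.1834]
eef_rot: [-179.9, -0.1, 14.5]
contact_force: [-1.8, 0.1, 7.3]
gripper_width: 0.0638
```

Emit:
carry_out(plan=[[[0, 0, 0], [0, 0, 0], 255], [[0, 0, 0], [0, 0, 0], 255], [[0, 0, 0], [0, 0, 0], 255], [[0, 0, -0.02], [0, 0, 0], 255], [[0, 0, -0.03], [0, 0, 0], 255], [[0, 0, -0.03], [0, 0, 0], 255], [[0, 0, -0.03], [0, 0, 0], 255], [[0, 0, -0.03], [0, 0, 0], 255], [[0, 0, 0], [0, 0, 0], 255], [[0, 0, 0], [0, 0, 0], 255]])

```text
time_s: 5.45
tcp_pos: [0.4934, 0.2855, 0.3242]
eef_rot: [-179.8, -0.2, 14.5]
contact_force: [-0.5, 0.1, -3.0]
gripper_width: 0.0633
```

```bash
python3 - <<'E'
from h import *
from plant import r
s=r.get_state();print(s["joints"].round(1),s["tcp_pos"],s["eef_rot"],s["gripper_width"])
c=r.get_calibration("wrist");w=r.capture("wrist")[:,:,::-1].copy()
A=now()
# expected phone: centre back at fingertip level
F=A.copy()
X=[[67.5,-32],[67.5,32],[-67.5,32],[-67.5,-32]]
G=lambda z,P:(A@np.c_[np.float64(P)/1000,np.full(len(P),z),np.ones(len(P))].T).T[:,:3]
q=proj(c,G(.178-.0108,X));print(q)   # back 2.2mm... front face
cv2.polylines(w,[np.int32(q).reshape(-1,1,2)],True,(0,255,0),1)
cv2.imwrite("pics/w2.png",w)
# move plan: tool target for seating, tool x = seat x, z=-seat z
def tgt(x,z): 
    R=Ro.from_matrix(SEAT[:3,:3])*Ro.from_euler('x',180,degrees=True)
    return T(SEAT[:3,3]+SEAT[:3,:3]@[x,0,z],R)
H=.178-.0022   # tcp above phone back
B=tgt(.0675+.04,H+.06); C=tgt(.0675+.012,H+.003)
print(B[:3,3],C[:3,3]); twist(A,B); twist(B,C)
E
```

```text
[ 49.7  14.5 -19.2  -0.  -56.1  54.8] [0.49336977 0.28548813 0.32422926] [-179.84501685   -0.20457434   14.47669874] 0.06333245546140906
[[207.02510187 147.44152098]
 [347.48033124 147.42686135]
 [331.94332772 381.37208418]
 [222.28462022 381.36208832]]
[0.50547305 0.03099493 0.28773295] [0.52015401 0.02709685 0.22607036]
rows 8 shift [-0.001, 0.0318, 0.0053] turn [-1.29, 4.89, 3.51]
rows 2 shift [-0.014, -0.0, 0.0285] turn [-0.0, 0.0, 0.0]
```

View pics/w2.png

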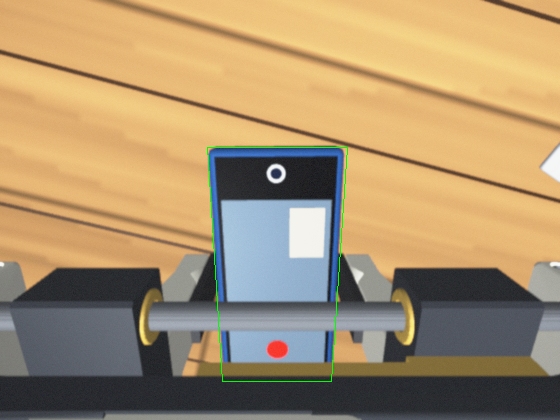

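The phone is gripped centrally and straight: top edge at y≈149, lens at (276,174). The opening of 63.3 mm matches the phone's width. When gripped, the phone's back was 183.4 mm ahead of the TCP, so I use that figure.

```bash
cat >> h.py <<'E'
def tgt(x,z,y=0):
    R=Ro.from_matrix(SEAT[:3,:3])*Ro.from_euler('x',180,degrees=True)
    return T(SEAT[:3,3]+SEAT[:3,:3]@[x,y,z],R)
def inseat():
    M=np.linalg.inv(tgt(0,0))@now()
    p=np.linalg.inv(SEAT)@np.r_[now()[:3,3],1]
    return p[:3].round(4),Ro.from_matrix(M[:3,:3]).as_rotvec(degrees=True).round(2)
E
python3 - <<'E'
from h import *
H=.1834
B=tgt(.0675+.04,H+.06); C=tgt(.0675+.01,H+.004)
twist(now(),B,11); twist(B,C,4)
E
```

```text
rows 11 shift [-0.0008, 0.0231, 0.0033] turn [-0.94, 3.55, 2.55]
rows 4 shift [-0.0075, -0.0, 0.014] turn [-0.0, 0.0, 0.0]
```

Emit:
carry_out(plan=[[[-0.0008, 0.0231, 0.0033], [-0.94, 3.55, 2.55], 255], [[-0.0008, 0.0231, 0.0033], [-0.94, 3.55, 2.55], 255], [[-0.0008, 0.0231, 0.0033], [-0.94, 3.55, 2.55], 255], [[-0.0008, 0.0231, 0.0033], [-0.94, 3.55, 2.55], 255], [[-0.0008, 0.0231, 0.0033], [-0.94, 3.55, 2.55], 255], [[-0.0008, 0.0231, 0.0033], [-0.94, 3.55, 2.55], 255], [[-0.0008, 0.0231, 0.0033], [-0.94, 3.55, 2.55], 255], [[-0.0008, 0.0231, 0.0033], [-0.94, 3.55, 2.55], 255], [[-0.0008, 0.0231, 0.0033], [-0.94, 3.55, 2.55], 255], [[-0.0008, 0.0231, 0.0033], [-0.94, 3.55, 2.55], 255], [[-0.0008, 0.0231, 0.0033], [-0.94, 3.55, 2.55], 255], [[0, 0, 0], [0, 0, 0], 255]])

```text
time_s: 6.5
tcp_pos: [0.525, 0.0823, 0.3184]
eef_rot: [176.8, -32.3, -7.6]
contact_force: [0.0, -1.1, -1.2]
gripper_width: 0.0634
```

```bash
python3 - <<'E'
from h import *
from plant import r
r.capture("side")
s=r.get_state();print(s["joints"].round(1),s["contact_force"].round(1),inseat())
H=.1834
C=tgt(.0675+.01,H+.004);twist(now(),C,4)
cv2.imwrite("pics/w3.png",r.capture("wrist")[:,:,::-1])
E
```

```text
[ 14.    4.  -56.9  90.6 -14.3 -19.4] [ 0.2 -1.7 -1.3] (array([0.1321, 0.0542, 0.2553]), array([ 1.11, -7.65, -5.96]))
rows 4 shift [-0.0131, 0.0129, 0.0179] turn [-0.28, 1.91, 1.49]
```

View pics/w3.png

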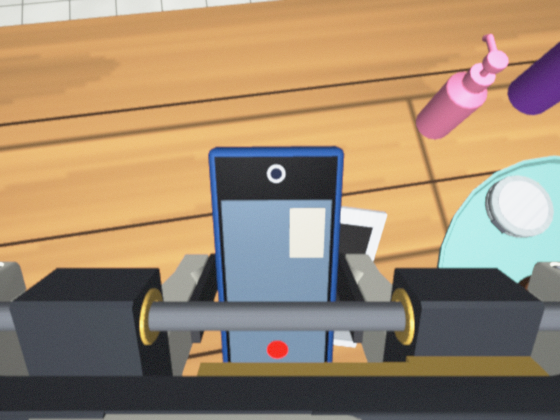

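The phone sits well in the grip, but the move fell short. Joint 3 (-57°) and joint 4 (90.6°) are near their limits, and the forearm is about as steep as the tool. I fit a kinematic model from the pose/joint data to find a reachable way in, since the phone can be gripped with the tool tilted about the jaw axis. First I back the phone out upwards; that also gives more data.

Emit:
carry_out(plan=[[[0, -0.0231, -0.02], [0.94, -3.55, -2.55], 255], [[0, -0.0231, -0.01], [0.94, -3.55, -2.55], 255], [[0, -0.0231, 0], [0.94, -3.55, -2.55], 255], [[0, -0.0231, 0], [0.94, -3.55, -2.55], 255], [[0, -0.0231, 0], [0.94, -3.55, -2.55], 255], [[0, 0, 0], [0, 0, 0], 255], [[0, 0, 0], [0, 0, 0], 255]])

```text
time_s: 7.18
tcp_pos: [0.5428, 0.1496, 0.3359]
eef_rot: [175.5, -23.4, -0.1]
contact_force: [0.8, -0.0, -2.0]
gripper_width: 0.0639
```

```bash
cat >> h.py <<'E'
E_=lambda a,t:Ro.from_euler(a,t,degrees=True)
def fk(q,g):
    # g: h,a1,dy,L1,a2,L2,a3,dt,k4,k6,c
    h,a1,dy,L1,L2,a3,dt=g[:7]
    R1=E_('z',q[0]);R2=R1*E_('y',q[1]);R3=R2*E_('y',-q[2])
    R6=R3*E_('x',SG[0]*q[3])*E_('y',-q[4])*E_('x',SG[1]*q[5])
    Rt=R6*RC
    p=np.r_[0,0,h]+R1.apply([a1,dy,0])+R2.apply([0,0,L1])+R3.apply([L2,0,a3])+Rt.apply([0,0,dt])
    return p,Rt
SG=[1,1];RC=None
E
cat > fit.py <<'E'
import h,itertools
from h import *
from plant import r
s=r.get_state()
D=[([-47.3189,20.5915,.6347,-.0214,-70.1359,-16.5057],[.29766,-.60561,.40372],[179.905,-.007,-153.832]),
([49.7,14.5,-19.9,-.1,-55.8,55.2],[.4907,.2817,.3195],[179.9,.2,14.8]),
([49.7,14.5,-19.2,0,-56.1,54.8],[.49337,.28549,.32423],[-179.845,-.2046,14.4767]),
([14.,4.,-56.9,90.6,-14.3,-19.4],[.525,.0823,.3184],[176.8,-32.3,-7.6]),
(s["joints"],s["tcp_pos"],s["eef_rot"])]
print(s["joints"].round(1),s["tcp_pos"].round(3),s["eef_rot"].round(1))
best=None
for sg in itertools.product([1,-1],[1,-1]):
    h.SG=list(sg); h.RC=Ro.identity()
    q,p,e=D[0]; base=fk(q,[0]*7)[1]
    h.RC=base.inv()*E_('xyz',e)
    err=sum((fk(q,[0]*7)[1].inv()*E_('xyz',e)).magnitude() for q,p,e in D)
    print(sg,np.degrees(err).round(2))
    if best is None or err<best[0]: best=(err,sg,h.RC)
h.SG=list(best[1]);h.RC=best[2];print(h.RC.as_matrix().round(3))
A=[];b=[]
for q,p,e in D:
    z=fk(q,[0]*7)[0]
    A.append(np.array([fk(q,np.eye(7)[i])[0]-z for i in range(7)]).T);b.append(p)
A=np.vstack(A);b=np.hstack(b)
print(np.linalg.svd(A)[1].round(3)); g=np.linalg.lstsq(A,b,rcond=1e-3)[0];print(g.round(4),((A@g-b)*1e3).round(1))
np.savez("kin.npz",g=g,SG=h.SG,RC=h.RC.as_matrix())
E
python3 fit.py
```

```text
[ 37.6   7.5 -42.1  37.9 -29.7  19.9] [0.543 0.15  0.336] [ 1.755e+02 -2.340e+01 -1.000e-01]
(1, 1) 604.4
(1, -1) 254.83
(-1, 1) 364.53
(-1, -1) 0.29
[[ 0. -0.  1.]
 [-1.  0.  0.]
 [-0. -1. -0.]]
[4.362 3.186 2.245 0.74  0.441 0.199 0.021]
[ 1.5517  0.728  -0.1707 -0.8237  0.2944 -0.3489 -0.0339] [ -19.1   51.7  -17.6    6.7   40.8   14.4    7.4   41.1   10.3   -7.6
 -120.6   13.3  -19.1   50.8  -20.3]
```

```bash
python3 - <<'E'
import re
s=open('h.py').read()
s=s.replace("h,a1,dy,L1,L2,a3,dt=g[:7]","h,a1,dy,L1,L2,a3,dt,y4=g[:8]").replace("+Rt.apply([0,0,dt])","+(R3*E_('x',SG[0]*q[3])).apply([0,y4,0])+Rt.apply([0,0,dt])")
open('h.py','w').write(s)
f=open('fit.py').read().replace("[0]*7","[0]*8").replace("np.eye(7)","np.eye(8)").replace("range(7)","range(8)").replace("rcond=1e-3","rcond=1e-5")
open('fit.py','w').write(f)
E
python3 fit.py
```

```text
[ 37.6   7.5 -42.1  37.9 -29.7  19.9] [0.543 0.15  0.336] [ 1.755e+02 -2.340e+01 -1.000e-01]
(1, 1) 604.4
(1, -1) 254.83
(-1, 1) 364.53
(-1, -1) 0.29
[[ 0. -0.  1.]
 [-1.  0.  0.]
 [-0. -1. -0.]]
[4.383 3.313 2.846 1.068 0.604 0.423 0.154 0.02 ]
[ 1.988e-01  3.000e-04 -0.000e+00  6.013e-01  4.635e-01 -3.000e-04
  1.993e-01 -1.919e-01] [-0.1 -0.1  0.1 -0.3  0.2 -0.2  0.3 -0.1 -0.   0.1 -0.  -0.1 -0.2 -0.
  0.2]
```

The model fits to 0.3 mm. Now I search which grips and poses are reachable within joint limits, for both the phone placing and the final brush pose.

```bash
cat >> h.py <<'E'
import os
if os.path.exists("kin.npz"):
    _k=np.load("kin.npz");G_=_k["g"];SG=_k["SG"].tolist();RC=Ro.from_matrix(_k["RC"])
LO=np.array([-176.03,-82.01,-58.28,-173.87,-174.79,-173.66]);HI=np.array([176.03,121.73,71.71,95.51,-.11,173.66])
rng=np.random.default_rng(0)
def ik(M,seeds,mar=1.0):
    """all distinct solutions within limits (margin deg)"""
    R=Ro.from_matrix(M[:3,:3]);out=[]
    def f(q):
        p,Rt=fk(q,G_);return np.r_[(p-M[:3,3])*10,(Rt.inv()*R).as_rotvec()*3]
    for s in seeds:
        o=least_squares(f,np.clip(s,LO+mar+.1,HI-mar-.1),bounds=(LO+mar,HI-mar),x_scale=30,max_nfev=60)
        if o.cost<1e-7 and not any(np.abs(o.x-x).max()<2 for x in out): out.append(o.x)
    return out
def seeds(n): return [np.r_[rng.uniform(-60,80),rng.uniform(-50,60),rng.uniform(-58,40),rng.uniform(-173,95),rng.uniform(-120,-1),rng.uniform(-170,170)] for _ in range(n)]
margin=lambda q:np.minimum(q-LO,HI-q).min()
E
cat > reach.py <<'E'
from h import *
S=SEAT[:3,:3]
def ph(phi,x=.0675,z=.0065,d=.172,flip=0):
    R=Ro.from_matrix(S)*E_('x',180)*E_('y',phi)*E_('z',180*flip)
    p=SEAT[:3,3]+S@[x,0,z]-R.apply([0,0,d]);return T(p,R)
for phi in (0,-10,-20,-30,-40,-50):
    for fl in (0,1):
        for hov in (0,.05):
            L=ik(ph(phi,x=.0675+hov*.5,z=.0065+hov,flip=fl),seeds(25))
            print("phone",phi,fl,hov,[(q.round(0).astype(int).tolist(),round(margin(q),1)) for q in sorted(L,key=lambda q:-margin(q))[:2]])
print(ph(-20)[:3,2])
lens=SEAT[:3,3]+S@[.1235,0,.013];print("lens",lens)
for side in (1,-1):       # handle to +y / -y of seat
  for fl in(0,1):
    for psi in (-30,0,30):
      for tilt in (0,8):     # about phone y: brush faces tilt
        Rb=Ro.from_matrix(S)*E_('y',tilt)*E_('z',-90*side)   # brush axes: x = -side*seat y
        hp=lens+S@[0,0,.15]+Rb.apply([-.09,0,.0265])
        R=Rb*E_('x',180)*E_('y',psi)*E_('z',180*fl)
        L=ik(T(hp-R.apply([0,0,.160]),R),seeds(15))
        print("brush",side,fl,psi,tilt,[(q.round(0).astype(int).tolist(),round(margin(q),1)) for q in sorted(L,key=lambda q:-margin(q))[:1]])
E
time python3 reach.py
```

```text
phone 0 0 0 []
phone 0 0 0.05 []
phone 0 1 0 []
phone 0 1 0.05 []
phone -10 0 0 []
phone -10 0 0.05 []
phone -10 1 0 []
phone -10 1 0.05 []
phone -20 0 0 [([19, 14, -49, 47, -15, 12], np.float64(9.2))]
phone -20 0 0.05 [([24, 9, -43, 30, -26, 25], np.float64(15.6))]
phone -20 1 0 [([19, 14, -49, 47, -15, -168], np.float64(5.3))]
phone -20 1 0.05 [([24, 9, -43, 30, -26, -155], np.float64(15.6))]
phone -30 0 0 [([22, 18, -30, 10, -35, 45], np.float64(28.6))]
phone -30 0 0.05 [([23, 13, -27, 9, -42, 46], np.float64(31.0))]
phone -30 1 0 [([22, 18, -30, 10, -35, -135], np.float64(28.6))]
phone -30 1 0.05 [([23, 13, -27, 9, -42, -134], np.float64(31.0))]
phone -40 0 0 [([18, 23, -17, 0, -50, 57], np.float64(41.2))]
phone -40 0 0.05 [([19, 18, -15, 0, -56, 56], np.float64(42.9))]
phone -40 1 0 [([18, 23, -17, 0, -50, -123], np.float64(41.2))]
phone -40 1 0.05 [([19, 18, -15, 0, -56, -124], np.float64(42.9))]
phone -50 0 0 [([15, 28, -7, -6, -64, 63], np.float64(51.7))]
phone -50 0 0.05 [([16, 24, -5, -5, -70, 62], np.float64(53.1))]
phone -50 1 0 [([15, 28, -7, -6, -64, -117], np.float64(5
[... 782 characters left out ...]
57, 71], np.float64(1.2))]
brush -1 0 -30 8 [([35, 2, -50, 52, -59, 84], np.float64(8.1))]
brush -1 0 0 0 []
brush -1 0 0 8 [([21, -11, -54, 43, -27, 108], np.float64(4.2))]
brush -1 0 30 0 [([-12, -7, -27, -48, -39, -142], np.float64(31.3))]
brush -1 0 30 8 [([-9, -5, -24, -40, -44, -154], np.float64(19.7))]
brush -1 1 -30 0 [([35, 0, -57, 63, -57, -109], np.float64(1.2))]
brush -1 1 -30 8 [([35, 2, -50, 52, -59, -96], np.float64(8.1))]
brush -1 1 0 0 []
brush -1 1 0 8 [([21, -11, -54, 43, -27, -72], np.float64(4.2))]
brush -1 1 30 0 [([-12, -7, -27, -48, -39, 38], np.float64(31.3))]
brush -1 1 30 8 [([-9, -5, -24, -40, -44, 26], np.float64(34.5))]
real	0m55.860s
user	0m53.780s
sys	0m0.182s
```

The phone can't be seated with a straight grip, but a grip tilted about -30° about the jaw axis seats it with large joint margins. The brush needs a grip tilted by psi = +30. I set the phone back on the table and regrip it tilted.

```bash
python3 - <<'E'
from h import *
A=now()
B=T([.4934,.2855,.205],down(14.5));k,d,w=twist(A,B,9)
C=T([.4934,.2855,.1838],down(14.5));twist(B,C,2)
# after release: raise along tool -z 0.05, then tilt about phone mid
R=down(14.5)*E_('y',-30)
mid=np.r_[.4934,.2855,.0065]
g=lambda d:T(mid-R.apply([0,0,d]),R)
D=T([.4934,.2855,.2338],down(14.5));E=g(.23);twist(D,E)
for d in (.23,.17): print(d,g(d)[:3,3].round(3),[ (q.round(0),margin(q)) for q in ik(g(d),[[45,20,-10,0,-90,50]])])
# lowest fingertip corner height for d
for d in (.170,.172,.174): print(d,[(g(d)@[x,0,.178,1])[2].round(4) for x in(-.0095,.0095)])
q=now()
E
```

```text
rows 9 shift [-0.007, -0.0165, 0.0126] turn [0.83, -2.52, -1.7]
rows 2 shift [0.0, 0.0, 0.0106] turn [0.0, -0.0, 0.0]
rows 5 shift [0.0239, -0.0, 0.0007] turn [-0.0, -6.0, -0.0]
0.23 [0.605 0.314 0.206] [(array([ 40.,  40.,   8., -12., -85.,  69.]), np.float64(64.01619164851925))]
0.17 [0.576 0.307 0.154] [(array([ 41.,  41.,   2., -13., -78.,  70.]), np.float64(60.010961524223944))]
0.17 [np.float64(0.0043), np.float64(-0.0052)]
0.172 [np.float64(0.0061), np.float64(-0.0034)]
0.174 [np.float64(0.0078), np.float64(-0.0017)]
```

Emit:
carry_out(plan=[[[-0.007, -0.0165, 0.0126], [0.83, -2.52, -1.7], 255], [[-0.007, -0.0165, 0.0126], [0.83, -2.52, -1.7], 255], [[-0.007, -0.0165, 0.0126], [0.83, -2.52, -1.7], 255], [[-0.007, -0.0165, 0.0126], [0.83, -2.52, -1.7], 255], [[-0.007, -0.0165, 0.0126], [0.83, -2.52, -1.7], 255], [[-0.007, -0.0165, 0.0126], [0.83, -2.52, -1.7], 255], [[-0.007, -0.0165, 0.0126], [0.83, -2.52, -1.7], 255], [[-0.007, -0.0165, 0.0126], [0.83, -2.52, -1.7], 255], [[-0.007, -0.0165, 0.0126], [0.83, -2.52, -1.7], 255], [[0, 0, 0], [0, 0, 0], 255], [[0, 0, 0], [0, 0, 0], 255]])

```text
time_s: 8.1
tcp_pos: [0.4948, 0.2817, 0.2047]
eef_rot: [179.8, -0.1, 14.3]
contact_force: [-0.4, -0.7, -2.0]
gripper_width: 0.0638
```

```bash
python3 - <<'E'
from h import *
from plant import r
print(r.get_state()["joints"].round(1))
A=now();C=T([A[0,3],A[1,3],.1838],down(14.5));twist(A,C,3)
E
```

```text
[ 49.4  22.6 -26.4   0.3 -41.   54.6]
rows 3 shift [-0.0, -0.0, 0.007] turn [0.08, -0.02, -0.08]
```

Emit:
carry_out(plan=[[[0, 0, 0.007], [0.08, 0, -0.08], 255], [[0, 0, 0.007], [0.08, 0, -0.08], 255], [[0, 0, 0.007], [0.08, 0, -0.08], 255], [[0, 0, 0], [0, 0, 0], 255], [[0, 0, 0], [0, 0, 0], 0], [[0, 0, 0], [0, 0, 0], 0], [[0, 0, 0], [0, 0, 0], 0], [[0, 0, 0], [0, 0, 0], 0], [[0, 0, -0.015], [0, 0, 0], 0], [[0, 0, -0.035], [0, 0, 0], 0], [[0, 0, 0], [0, 0, 0], 0]])

```text
time_s: 9.02
tcp_pos: [0.4966, 0.2834, 0.2402]
eef_rot: [-179.7, -0.5, 14.6]
contact_force: [1.5, 2.1, 1.0]
gripper_width: 0.0877
```

Emit:
carry_out(plan=[[[0.0247, 0, 0.0013], [0, -6.25, 0], 0], [[0.0247, 0, 0.0013], [0, -6.25, 0], 0], [[0.0247, 0, 0.0013], [0, -6.25, 0], 0], [[0.0247, 0, 0.0013], [0, -6.25, 0], 0], [[0, 0, 0], [0, 0, 0], 0], [[0, 0, 0], [0, 0, 0], 0]])

```text
time_s: 9.52
tcp_pos: [0.589, 0.3058, 0.2099]
eef_rot: [-179.9, 25.1, 14.4]
contact_force: [-0.5, 0.4, 0.4]
gripper_width: 0.0875
```

```bash
python3 - <<'E'
from h import *
from plant import r
s=r.get_state();print(s["joints"].round(1),s["contact_force"].round(1),s["gripper_width"])
c=r.get_calibration("wrist");w=r.capture("wrist")[:,:,::-1].copy()
t=r.get_calibration("top");p=r.capture("top")[:,:,::-1]
X=[[67.5,32,13],[67.5,-32,13],[-67.5,-32,13],[-67.5,32,13]]
q=proj(c,place([.4948,.2817,np.radians(14.4)],X))
cv2.polylines(w,[np.int32(q).reshape(-1,1,2)],True,(0,255,0),1)
cv2.imwrite("pics/w4.png",w)
R=down(14.4)*E_('y',-25);mid=np.r_[.4948,.2817,.0065]
twist(now(),T(mid-R.apply([0,0,.1785]),R),4)
E
```

```text
[ 40.6  36.7   2.5 -11.  -78.9  68.2] [-0.5  0.4  0.4] 0.08751851686682559
rows 4 shift [0.0001, 0.0001, 0.0125] turn [-0.02, -0.04, 0.04]
```

View pics/w4.png

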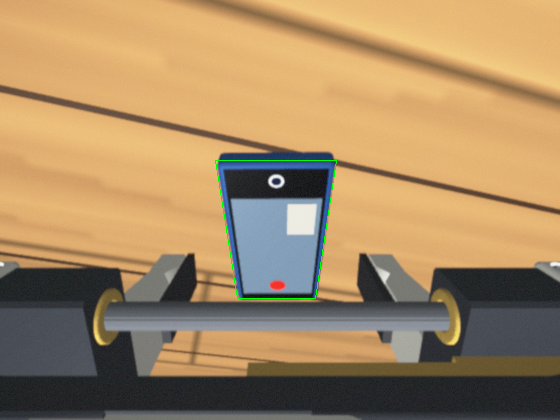

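The phone lies flat exactly where predicted (green outline on its edges, lens at (276,181)). I descend and grip tilted.

Emit:
carry_out(plan=[[[0, 0, 0.0125], [0, 0, 0], 0], [[0, 0, 0.0125], [0, 0, 0], 0], [[0, 0, 0.0125], [0, 0, 0], 0], [[0, 0, 0.0125], [0, 0, 0], 0], [[0, 0, 0], [0, 0, 0], 0], [[0, 0, 0], [0, 0, 0], 255], [[0, 0, 0], [0, 0, 0], 255], [[0, 0, 0], [0, 0, 0], 255], [[0, 0, 0], [0, 0, 0], 255], [[0, 0, 0], [0, 0, 0], 255], [[0, 0, 0], [0, 0, 0], 255], [[0, 0, 0], [0, 0, 0], 255]], grip_force=35)

```text
time_s: 10.62
tcp_pos: [0.5679, 0.3011, 0.1695]
eef_rot: [-179.8, 24.8, 14.6]
contact_force: [0.8, 0.3, 5.5]
gripper_width: 0.0637
```

```bash
cat >> h.py <<'E'
def phone_in_tool(M0): # phone flat at its table pose when tool was M0
    P=T([.4948,.2817,0],E_('z',14.4));return np.linalg.inv(M0)@P   # phone origin= centre of back
def track(A,B,n,q0):
    """joint path of n equal rows, to see margins"""
    D=np.linalg.inv(A)@B;rv=Ro.from_matrix(D[:3,:3]).as_rotvec()
    q=q0;m=[];st=[]
    k,d,w=twist(A,B,n);S=T(d,Ro.from_rotvec(w,degrees=True));M=A
    for i in range(k):
        M=M@S;o=ik(M,[q],.3)
        if not o: print("FAIL row",i,q.round(0));return q
        st.append(np.abs(o[0]-q).max());q=o[0];m.append(margin(q))
    print("end",q.round(0),"min margin",round(min(m),1),"max step",round(max(st),1));return q
E
python3 - <<'E'
from h import *
from plant import r
A=now();print(A[:3,3].round(4),r.get_state()["contact_force"].round(1))
K=phone_in_tool(A);np.save("K.npy",K);print(K.round(4))
def seat(x,z,y=0): # tool pose with phone_foot at (x,y,z) in seat
    return SEAT@T([x+.0675,y,z],Ro.identity())@np.linalg.inv(K)
q=r.get_state()["joints"]
U=A.copy();U[2,3]+=.13;U[:2,3]-=0
q=track(A,U,5,q)
B=seat(.035,.06);q=track(U,B,12,q)
C=seat(.010,.004);q=track(B,C,4,q)
E
```

```text
[0.5679 0.3011 0.1695] [0.8 0.3 5.5]
[[ 0.9075  0.0033 -0.42    0.0026]
 [ 0.0022 -1.     -0.0031  0.001 ]
 [-0.42    0.0019 -0.9075  0.1856]
 [ 0.      0.      0.      1.    ]]
rows 5 shift [-0.0109, -0.0001, -0.0236] turn [-0.0, -0.0, -0.0]
end [ 41.  30.   4. -11. -86.  66.] min margin 57.1 max step 2.7
rows 12 shift [-0.0012, 0.0241, -0.0016] turn [0.2, 3.26, 2.47]
end [ 24.   9. -33.  16. -37.  39.] min margin 25.7 max step 4.6
rows 4 shift [0.0002, 0.0, 0.0153] turn [-0.0, 0.0, -0.0]
end [ 23.  15. -36.  19. -28.  36.] min margin 22.3 max step 2.2
```

Emit:
carry_out(plan=[[[-0.0109, 0, -0.0236], [0, 0, 0], 255], [[-0.0109, 0, -0.0236], [0, 0, 0], 255], [[-0.0109, 0, -0.0236], [0, 0, 0], 255], [[-0.0109, 0, -0.0236], [0, 0, 0], 255], [[-0.0109, 0, -0.0236], [0, 0, 0], 255], [[0, 0, 0], [0, 0, 0], 255]])

```text
time_s: 11.12
tcp_pos: [0.5691, 0.3012, 0.3042]
eef_rot: [-179.7, 24.4, 14.7]
contact_force: [1.8, 0.5, -0.4]
gripper_width: 0.0637
```

Emit:
carry_out(plan=[[[-0.0012, 0.0241, -0.0016], [0.2, 3.26, 2.47], 255], [[-0.0012, 0.0241, -0.0016], [0.2, 3.26, 2.47], 255], [[-0.0012, 0.0241, -0.0016], [0.2, 3.26, 2.47], 255], [[-0.0012, 0.0241, -0.0016], [0.2, 3.26, 2.47], 255], [[-0.0012, 0.0241, -0.0016], [0.2, 3.26, 2.47], 255], [[-0.0012, 0.0241, -0.0016], [0.2, 3.26, 2.47], 255], [[-0.0012, 0.0241, -0.0016], [0.2, 3.26, 2.47], 255], [[-0.0012, 0.0241, -0.0016], [0.2, 3.26, 2.47], 255], [[-0.0012, 0.0241, -0.0016], [0.2, 3.26, 2.47], 255], [[-0.0012, 0.0241, -0.0016], [0.2, 3.26, 2.47], 255], [[-0.0012, 0.0241, -0.0016], [0.2, 3.26, 2.47], 255], [[-0.0012, 0.0241, -0.0016], [0.2, 3.26, 2.47], 255]])

```text
time_s: 12.12
tcp_pos: [0.5613, 0.0147, 0.3266]
eef_rot: [-179.9, -15.2, -14.8]
contact_force: [0.7, -1.5, -1.4]
gripper_width: 0.0635
```

Emit:
carry_out(plan=[[[0, 0, 0], [0, 0, 0], 255], [[0, 0, 0], [0, 0, 0], 255]])

```text
time_s: 12.28
tcp_pos: [0.5605, 0.0143, 0.3265]
eef_rot: [180.0, -15.0, -14.7]
contact_force: [0.6, -0.4, -0.9]
gripper_width: 0.063
```

```bash
python3 - <<'E'
from h import *
from plant import r
w=r.capture("side")[:,:,::-1].copy();s=r.get_calibration("side")
K=np.load("K.npy");A=now();print(r.get_state()["joints"].round(1))
Q=np.linalg.inv(SEAT)@A@K;print("phone back centre in seat",Q[:3,3].round(4),Ro.from_matrix(Q[:3,:3]).as_rotvec(degrees=True).round(2))
X=np.float64([[67.5,32,13],[67.5,-32,13],[-67.5,-32,13],[-67.5,32,13]])/1e3
q=proj(s,(A@K@np.c_[X,np.ones(4)].T).T[:,:3]);print(q.round())
o=cv2.resize(w[100:300,180:420],None,fx=3,fy=3,interpolation=cv2.INTER_CUBIC)
cv2.polylines(o,[np.int32((q-[180,100])*3).reshape(-1,1,2)],True,(0,255,0),1)
cv2.imwrite("pics/s5.png",o)
seat=lambda x,z,y=0:SEAT@T([x+.0675,y,z],Ro.identity())@np.linalg.inv(K)
twist(A,seat(.010,.004),5); twist(seat(.01,.004),seat(.008,0),2);twist(seat(.008,0),seat(-.002,0),5)
E
```

```text
[ 24.3   9.5 -32.6  15.7 -37.1  39.4]
phone back centre in seat [ 0.1011 -0.0017  0.059 ] [-0.04  0.14  0.02]
[[225. 181.]
 [249. 170.]
 [281. 223.]
 [258. 237.]]
rows 5 shift [0.0003, -0.0003, 0.012] turn [0.01, 0.03, -0.0]
rows 2 shift [-0.0001, 0.0, 0.0022] turn [-0.0, 0.0, -0.0]
rows 5 shift [-0.0018, -0.0, 0.0008] turn [-0.0, 0.0, -0.0]
```

View pics/s5.png

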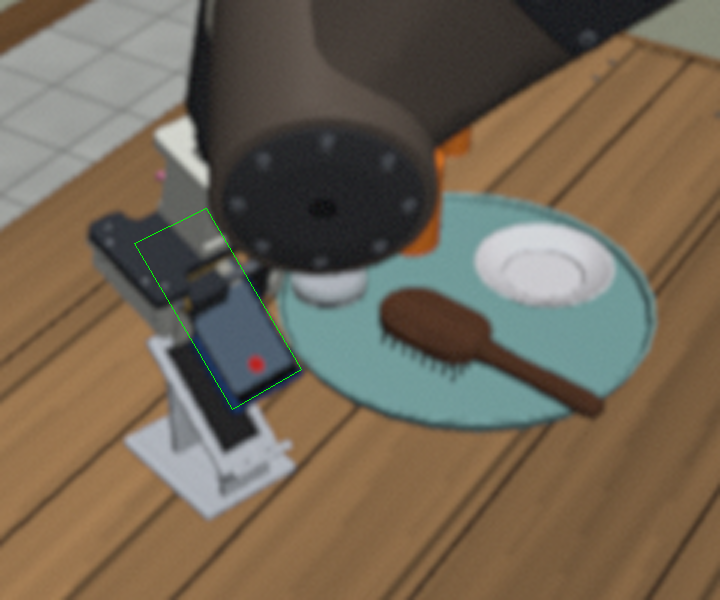

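The side view shows the phone parallel above the rest, lower edge at about (265,390) down-slope, matching the model. I lower it on.

Emit:
carry_out(plan=[[[0.0003, -0.0003, 0.012], [0, 0, 0], 255], [[0.0003, -0.0003, 0.012], [0, 0, 0], 255], [[0.0003, -0.0003, 0.012], [0, 0, 0], 255], [[0.0003, -0.0003, 0.012], [0, 0, 0], 255], [[0.0003, -0.0003, 0.012], [0, 0, 0], 255], [[0, 0, 0], [0, 0, 0], 255], [[0, 0, 0.001], [0, 0, 0], 255], [[0, 0, 0.001], [0, 0, 0], 255], [[0, 0, 0.001], [0, 0, 0], 255], [[0, 0, 0], [0, 0, 0], 255]])

```text
time_s: 13.17
tcp_pos: [0.5796, 0.013, 0.267]
eef_rot: [-179.9, -15.1, -14.6]
contact_force: [-0.6, -0.3, -2.0]
gripper_width: 0.0632
```

```bash
cat > chk.py <<'E'
from h import *
from plant import r
K=np.load("K.npy");s=r.get_state()
Q=np.linalg.inv(SEAT)@now()@K;print("foot in seat",(Q[:3,3]-[.0675,0,0]).round(4),Ro.from_matrix(Q[:3,:3]).as_rotvec(degrees=True).round(2))
print("force in seat",(SEAT[:3,:3].T@s["contact_force"]).round(1))
E
python3 chk.py
```

```text
foot in seat [0.0093 0.001  0.0015] [0.02 0.07 0.03]
force in seat [-1.6 -0.5 -1.2]
```

Emit:
carry_out(plan=[[[0.0004, 0, 0.0009], [0, 0, 0], 255], [[0.0004, 0, 0.0009], [0, 0, 0], 255], [[-0.0018, 0, 0.0008], [0, 0, 0], 255], [[-0.0018, 0, 0.0008], [0, 0, 0], 255], [[-0.0018, 0, 0.0008], [0, 0, 0], 255], [[0, 0, 0], [0, 0, 0], 255]])

```text
time_s: 13.67
tcp_pos: [0.5777, 0.0138, 0.2652]
eef_rot: [-179.8, -15.4, -14.6]
contact_force: [-5.0, -2.6, 18.6]
gripper_width: 0.0635
```

```bash
python3 chk.py
```

```text
foot in seat [0.0075 0.0018 0.001 ] [ 0.15 -0.27  0.  ]
force in seat [ 8.8 -3.8 16.9]
```

Contact with the rest gives about 17 N, and the along-slope force looks like friction. I ease off the normal push a little and slide down to the ledge.

Emit:
carry_out(plan=[[[-0.0006, 0, -0.0013], [0, 0, 0], 255], [[0, 0, 0], [0, 0, 0], 255], [[-0.0018, 0, 0.0008], [0, 0, 0], 255], [[0, 0, 0], [0, 0, 0], 255], [[0, 0, 0], [0, 0, 0], 255]])

```text
time_s: 14.08
tcp_pos: [0.574, 0.0143, 0.2616]
eef_rot: [-180.0, -15.1, -14.6]
contact_force: [-3.1, 1.2, 6.8]
gripper_width: 0.0635
```

```bash
python3 chk.py
```

```text
foot in seat [0.0015 0.0009 0.001 ] [0.01 0.05 0.04]
force in seat [1.8 0.3 7.3]
```

Emit:
carry_out(plan=[[[-0.0018, 0, 0.0008], [0, 0, 0], 255], [[0, 0, 0], [0, 0, 0], 255], [[-0.0014, 0, 0.0006], [0, 0, 0], 255], [[0, 0, 0], [0, 0, 0], 255], [[0, 0, 0], [0, 0, 0], 255]])

```text
time_s: 14.5
tcp_pos: [0.5727, 0.0149, 0.2608]
eef_rot: [-179.9, -15.3, -14.6]
contact_force: [3.5, -5.9, 9.1]
gripper_width: 0.0633
```

```bash
python3 chk.py; python3 - <<'E'
from h import *
from plant import r
q=r.get_state()["joints"];A=now()
# retreat along tool -z
B=A@T([0,0,-.12],Ro.identity());track(A,B,4,q)
E
```

```text
foot in seat [0.0004 0.0012 0.0011] [ 0.07 -0.12  0.03]
force in seat [ 9.5 -4.8  3.8]
rows 4 shift [-0.0, 0.0, -0.03] turn [-0.0, -0.0, -0.0]
end [ 26.   5. -31.  14. -44.  40.] min margin 22.4 max step 4.4
```

The ledge is felt at x ≈ 0.4 mm (9.5 N along the slope). I relax, release and retreat.

Emit:
carry_out(plan=[[[0.001, 0, -0.0006], [0, 0, 0], 255], [[0, 0, 0], [0, 0, 0], 0], [[0, 0, 0], [0, 0, 0], 0], [[0, 0, 0], [0, 0, 0], 0], [[0, 0, 0], [0, 0, 0], 0], [[0, 0, 0], [0, 0, 0], 0], [[0, 0, -0.012], [0, 0, 0], 0], [[0, 0, -0.03], [0, 0, 0], 0], [[0, 0, -0.035], [0, 0, 0], 0], [[0, 0, -0.035], [0, 0, 0], 0], [[0, 0, -0.035], [0, 0, 0], 0], [[0, 0, 0], [0, 0, 0], 0]])

```text
time_s: 15.5
tcp_pos: [0.5354, 0.025, 0.4088]
eef_rot: [-179.6, -15.6, -14.6]
contact_force: [1.7, 0.9, 1.0]
gripper_width: 0.0873
```

```bash
cat > brush.py <<'E'
from h import *
from plant import r
A=now();s=r.get_state();q0=s["joints"];print(q0.round(1),s["gripper_width"])
S=SEAT[:3,:3];lens=SEAT[:3,3]+S@[.1235,0,.013]
# brush axis from top view: handle/heads
hd=np.r_[.533,-.1823];tail=np.r_[.3757,-.1668]   # refined below
yaw=np.degrees(np.arctan2(*(hd-tail)[::-1]));print("brush yaw",yaw)
for psi in (20,30):
  for fl in (0,1):
    Rb=E_('z',yaw);hp=np.r_[hd,.0485]+Rb.apply([-.09,0,0])
    R=Rb*E_('x',180)*E_('y',psi)*E_('z',180*fl);print(hp)
    for d in (.157,.25):
        L=ik(T(hp-R.apply([0,0,d]),R),seeds(12)); print("pick",psi,fl,d,[(q.round(0).astype(int).tolist(),round(margin(q))) for q in L])
    for side in (1,-1):
      for tilt in (0,4):
        Rf=Ro.from_matrix(S)*E_('y',tilt)*E_('z',-90*side);hf=lens+S@[0,0,.15]+Rf.apply([-.09,0,.0265])
        R2=Rf*E_('x',180)*E_('y',psi)*E_('z',180*fl)
        L=ik(T(hf-R2.apply([0,0,.157]),R2),seeds(12)); print("  hold",side,tilt,[(q.round(0).astype(int).tolist(),round(margin(q))) for q in L])
E
python3 brush.py
python3 - <<'E'
from h import *
from plant import r
s=r.get_calibration("side");w=r.capture("side")[:,:,::-1].copy();t=r.get_calibration("top");p=r.capture("top")[:,:,::-1].copy()
X=np.float64([[135,32,13],[135,-32,13],[0,-32,13],[0,32,13]])/1e3;P=(SEAT@np.c_[X,np.ones(4)].T).T[:,:3]
def ov(im,c,x0,y0,ww,hh,k):
    o=cv2.resize(im[y0:y0+hh,x0:x0+ww],None,fx=k,fy=k,interpolation=cv2.INTER_CUBIC)
    cv2.polylines(o,[np.int32(((proj(c,P)-[x0,y0]+.5)*k-.5)*16).reshape(-1,1,2)],True,(0,255,0),1,cv2.LINE_AA,4);return o
a=ov(w,s,210,170,80,120,5);b=ov(p,t,280,160,80,120,5)
cv2.imwrite("pics/s6.png",np.hstack([a,b]))
cv2.imwrite("pics/top6.png",p)
E
```

```text
[ 27.1   2.5 -28.3  13.5 -48.1  40.3] 0.08725965316494937
brush yaw -5.6276342449653995
[ 0.44343378 -0.17347434  0.0485    ]
pick 20 0 0.157 []
pick 20 0 0.25 [([6, -6, -55, 11, -22, 69], 4)]
  hold 1 0 [([48, 6, -47, 57, -56, -112], 11)]
  hold 1 4 [([48, 7, -44, 51, -56, -105], 15)]
  hold -1 0 [([13, -13, -46, -4, -13, 163], 11)]
  hold -1 4 [([11, -11, -40, -11, -21, 170], 4)]
[ 0.44343378 -0.17347434  0.0485    ]
pick 20 1 0.157 []
pick 20 1 0.25 [([6, -6, -55, 11, -22, -111], 4)]
  hold 1 0 [([48, 6, -47, 57, -56, 68], 11)]
  hold 1 4 [([48, 7, -44, 51, -56, 75], 15)]
  hold -1 0 [([13, -13, -46, -4, -13, -17], 12)]
  hold -1 4 [([11, -11, -40, -11, -21, -10], 19)]
[ 0.44343378 -0.17347434  0.0485    ]
pick 30 0 0.157 []
pick 30 0 0.25 []
  hold 1 0 [([51, 12, -42, 51, -66, -111], 17)]
  hold 1 4 [([50, 13, -38, 47, -67, -105], 20)]
  hold -1 0 [([-11, -6, -27, -48, -39, -142], 31)]
  hold -1 4 [([-10, -6, -26, -44, -41, -148], 25)]
[ 0.44343378 -0.17347434  0.0485    ]
pick 30 1 0.157 []
pick 30 1 0.25 []
  hold 1 0 [([51, 12, -42, 51, -66, 69], 17)]
  hold 1 4 [([50, 13, -38, 47, -67, 75], 20)]
  hold -1 0 [([-11, -6, -27, -48, -39, 38], 31)]
  hold -1 4 [([-10, -6, -26, -44, -41, 32], 33)]
```

View pics/s6.png

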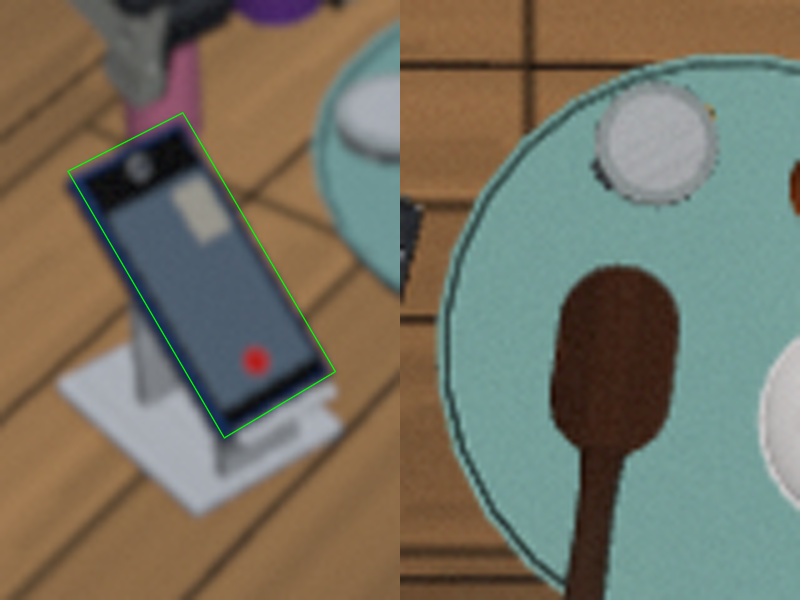

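The phone stands straight on the ledge with its lens end up, within about 1 px of the expected outline; the mirror and brush are untouched. The brush cannot be picked at psi = 20–30 because it is too close, so I refine the brush pose by segmentation and search grip lean and hold together.

```bash
cat > seg.py <<'E'
from h import *
from plant import r
t=r.get_calibration("top");a=cv2.imread("pics/top6.png").astype(int)
m=((a.sum(2)<190)&(a[:,:,2]>=a[:,:,0])).astype(np.uint8);m[:, :295]=0;m[:,345:]=0;m[:205]=0;m[300:]=0
n,l,st,_=cv2.connectedComponentsWithStats(m,connectivity=4);k=1+np.argmax(st[1:,4]);print(st[k])
v,u=np.nonzero(l==k);W=back(t,np.c_[u,v],.056)[:,:2]
# axis from row centroids
mu=W.mean(0);d=np.linalg.svd(W-mu)[2][0];d*=np.sign(d[0])
for _ in range(2):
    s=(W-mu)@d;e=(W-mu)@np.r_[-d[1],d[0]]
    bins=np.arange(s.min(),s.max(),.005);c=[];
    for b in bins:
        k=(s>=b)&(s<b+.005)
        if k.sum()>4:c.append((b+.0025,(e[k].min()+e[k].max())/2,e[k].max()-e[k].min()))
    c=np.array(c);f=np.polyfit(c[:,0],c[:,1],1)
    mu=mu+f[1]*np.r_[-d[1],d[0]];d=d+f[0]*np.r_[-d[1],d[0]];d/=np.linalg.norm(d)
print("yaw",np.degrees(np.arctan2(d[1],d[0])),"len",s.max()-s.min(),"resid mm",(c[:,1]-np.polyval(f,c[:,0])).std()*1e3)
print("widths",(c[:,2]*1e3).round(0).tolist())
print("tip",mu+d*s.max(),"tail",mu+d*s.min(),"head centre from tip",mu+d*(s.max()-.05),"from tail",mu+d*(s.min()+.161))
E
python3 seg.py
cat > search.py <<'E'
from h import *
import sys
S=SEAT[:3,:3];lens=SEAT[:3,3]+S@[.1235,0,.013]
hd=np.r_[.533,-.1823];yaw=-5.6
Rb=E_('z',yaw)
for off in (-.075,-.09):
  for psi in (-40,-30,-20,-10,0,10):
    R=Rb*E_('x',180)*E_('y',psi);hp=np.r_[hd,.0485]+Rb.apply([off,0,0])
    L=ik(T(hp-R.apply([0,0,.157]),R),seeds(10))
    o=[("pick",round(margin(q)),q.round(0).astype(int).tolist()) for q in L][:1]
    if not L: print(off,psi,"nopick");continue
    for side in(1,-1):
      for tilt in (4,8):
        Rf=Ro.from_matrix(S)*E_('y',tilt)*E_('z',-90*side);hf=lens+S@[0,0,.145]+Rf.apply([off,0,.0265])
        R2=Rf*E_('x',180)*E_('y',psi)
        H=sorted(ik(T(hf-R2.apply([0,0,.157]),R2),seeds(10)),key=lambda q:-np.minimum(q-LO,HI-q)[:5].min())
        o.append((side,tilt,[(round(np.minimum(q-LO,HI-q)[:5].min()),q.round(0).astype(int).tolist()) for q in H[:1]]))
    print(off,psi,*o,sep="\n   ")
E
python3 search.py
```

```text
[ 310  213   26   81 1117]
yaw -7.787736731473423 len 0.2068306193577491 resid mm 0.5099739909053659
widths [18.0, 20.0, 21.0, 23.0, 21.0, 21.0, 21.0, 18.0, 18.0, 16.0, 16.0, 16.0, 18.0, 16.0, 16.0, 16.0, 16.0, 16.0, 16.0, 18.0, 18.0, 21.0, 29.0, 39.0, 49.0, 52.0, 57.0, 60.0, 60.0, 60.0, 58.0, 60.0, 60.0, 58.0, 58.0, 60.0, 60.0, 57.0, 52.0, 44.0, 31.0]
tip [ 0.57990303 -0.19321325] tail [ 0.37498003 -0.16518698] head centre from tip [ 0.53036418 -0.18643808] from tail [ 0.53449511 -0.18700304]
-0.075
   -40
   ('pick', 51, [0, 39, -8, -3, -83, 86])
   (1, 4, [(34, [4, -2, -24, -54, -35, 32])])
   (1, 8, [(36, [4, -1, -23, -51, -38, 25])])
   (-1, 4, [(9, [39, 9, -49, 54, -67, 74])])
   (-1, 8, [(12, [39, 9, -46, 50, -68, 80])])
-0.075
   -30
   ('pick', 44, [0, 33, -14, -3, -73, 86])
   (1, 4, [(11, [27, -7, -41, -10, -11, -23])])
   (1, 8, [(20, [23, -5, -34, -18, -20, -15])])
   (-1, 4, [(5, [36, 2, -53, 57, -57, 77])])
   (-1, 8, [(9, [36, 3, -50, 52, -58, 83])])
-0.075
   -20
   ('pick', 37, [0, 27, -21, -2, -62, 85])
   (1, 4, [])
   (1, 8, [(7, [29, -7, -51, 33, -10, -68])])
  
[... 1266 characters left out ...]
, -9, -74])])
   (-1, 4, [(1, [29, -4, -57, 63, -45, 81])])
   (-1, 8, [(5, [30, -3, -53, 54, -47, 89])])
-0.09
   -10
   ('pick', 28, [1, 21, -30, -2, -49, 84])
   (1, 4, [])
   (1, 8, [(6, [32, -5, -52, 51, -20, -89])])
   (-1, 4, [])
   (-1, 8, [(4, [24, -8, -55, 53, -36, 96])])
-0.09
   0
   ('pick', 20, [2, 16, -38, 0, -36, 82])
   (1, 4, [(4, [35, -3, -54, 64, -30, -105])])
   (1, 8, [(9, [38, -2, -49, 51, -33, -94])])
   (-1, 4, [])
   (-1, 8, [(4, [20, -10, -55, 45, -25, 108])])
-0.09
   10
   ('pick', 11, [4, 11, -48, 4, -21, 77])
   (1, 4, [(9, [43, 2, -49, 57, -44, -105])])
   (1, 8, [(14, [43, 2, -45, 48, -46, -97])])
   (-1, 4, [])
   (-1, 8, [(9, [18, -11, -49, 22, -21, 132])])
```

```bash
cat > plan2.py <<'E'
from h import *
from plant import r
S=SEAT[:3,:3];lens=SEAT[:3,3]+S@[.1235,0,.013]
hd=np.r_[.5324,-.1867];Rb=E_('z',-7.8);off=-.088
Bp=T(np.r_[hd,.0485],Rb)                     # brush frame on handle axis, at head centre
def grip(psi,d): # tool in brush frame
    R=E_('x',180)*E_('y',psi);return T(np.r_[off,0,0]-R.apply([0,0,d]),R)
def hold(dist,tilt=4,dx=0): # brush axis frame when held
    R=Ro.from_matrix(S)*E_('y',tilt)*E_('z',-90);return T(lens+S@[dx,0,dist]+R.apply([0,0,.0265]),R)
if __name__=="__main__":
    q0=r.get_state()["joints"]
    for psi in (-35,-40):
        print("psi",psi);d=.167;g=grip(psi,d);A=now()
        P=Bp@grip(psi,d+.08);q=track(A,P,14,q0);q=track(P,Bp@g,4,q)
        M=Bp@g;U=M.copy();U[2,3]+=.2;q=track(M,U,8,q)
        q=track(U,hold(.25)@g,20,q);q=track(hold(.25)@g,hold(.145)@g,6,q)
        print("body corner z above handle axis",[-(np.linalg.inv(np.eye(4)))[0,0]*0+(Bp@g@[x,0,.112,1])[2].round(4) for x in(-.039,.039)],"tips",[(Bp@g@[x,0,.178,1])[2].round(4) for x in(-.0095,.0095)])
E
python3 plan2.py
```

```text
psi -35
rows 14 shift [0.0084, 0.0144, 0.0103] turn [-0.1, -3.58, -0.49]
end [ -1.  34.  -2.  -4. -89.  85.] min margin 32.8 max step 6.1
rows 4 shift [0.0, 0.0, 0.02] turn [0.0, -0.0, 0.0]
end [ -1.  35. -11.  -4. -79.  85.] min margin 47.2 max step 2.5
rows 8 shift [-0.0143, 0.0, -0.0205] turn [0.0, -0.0, 0.0]
end [  -1.   23.   -1.   -4. -101.   84.] min margin 48.1 max step 2.8
rows 20 shift [-0.0142, -0.0031, 0.005] turn [3.78, 1.52, 3.06]
end [ 35. -21. -43.  -1. -19. -38.] min margin 15.0 max step 25.7
rows 6 shift [0.01, -0.0012, 0.0143] turn [-0.0, 0.0, -0.0]
end [ 17.  -6. -30. -37. -23.   8.] min margin 17.0 max step 8.4
body corner z above handle axis [np.float64(0.1159), np.float64(0.0712)] tips [np.float64(0.0449), np.float64(0.034)]
psi -40
rows 14 shift [0.0103, 0.0143, 0.0107] turn [-0.12, -3.94, -0.49]
end [ -2.  38.   2.  -4. -94.  85.] min margin 33.3 max step 6.6
rows 4 shift [-0.0, 0.0, 0.02] turn [0.0, -0.0, 0.0]
end [ -1.  38.  -8.  -4. -84.  85.] min margin 50.4 max step 2.5
rows 8 shift [-0.0161, 0.0, -0.0192] turn [0.0, -0.0, 0.0]
end [  -1.   26.    2.   -4. -105.   84.] min margin 51.1 max step 2.8
rows 20 shift [-0.0137, -0.0023, 0.0059] turn [4.03, 1.52, 2.72]
end [ 22. -18. -31. -30. -30.  -3.] min margin 26.8 max step 14.6
rows 6 shift [0.0112, -0.0012, 0.0134] turn [-0.0, 0.0, 0.0]
end [  6.  -3. -25. -53. -34.  29.] min margin 28.4 max step 6.8
body corner z above handle axis [np.float64(0.1157), np.float64(0.0656)] tips [np.float64(0.0462), np.float64(0.034)]
```

Emit:
carry_out(plan=[[[0.0103, 0.0143, 0.0107], [-0.12, -3.94, -0.49], 0], [[0.0103, 0.0143, 0.0107], [-0.12, -3.94, -0.49], 0], [[0.0103, 0.0143, 0.0107], [-0.12, -3.94, -0.49], 0], [[0.0103, 0.0143, 0.0107], [-0.12, -3.94, -0.49], 0], [[0.0103, 0.0143, 0.0107], [-0.12, -3.94, -0.49], 0], [[0.0103, 0.0143, 0.0107], [-0.12, -3.94, -0.49], 0], [[0.0103, 0.0143, 0.0107], [-0.12, -3.94, -0.49], 0], [[0.0103, 0.0143, 0.0107], [-0.12, -3.94, -0.49], 0], [[0.0103, 0.0143, 0.0107], [-0.12, -3.94, -0.49], 0], [[0.0103, 0.0143, 0.0107], [-0.12, -3.94, -0.49], 0], [[0.0103, 0.0143, 0.0107], [-0.12, -3.94, -0.49], 0], [[0.0103, 0.0143, 0.0107], [-0.12, -3.94, -0.49], 0]])

```text
time_s: 16.6
tcp_pos: [0.6013, -0.1689, 0.2631]
eef_rot: [179.4, 32.6, -9.1]
contact_force: [0.4, -0.0, -0.1]
gripper_width: 0.0877
```

Emit:
carry_out(plan=[[[0.0103, 0.0143, 0.0107], [-0.12, -3.94, -0.49], 0], [[0.0103, 0.0143, 0.0107], [-0.12, -3.94, -0.49], 0], [[0, 0, 0], [0, 0, 0], 0], [[0, 0, 0], [0, 0, 0], 0]])

```text
time_s: 16.93
tcp_pos: [0.6014, -0.1978, 0.2329]
eef_rot: [179.8, 40.5, -8.1]
contact_force: [-0.2, 0.5, -0.0]
gripper_width: 0.0875
```

```bash
python3 - <<'E'
from plan2 import *
A=now();print(r.get_state()["joints"].round(1),A[:3,3].round(3))
twist(A,Bp@grip(-40,.167),6)
w=r.capture("wrist")[:,:,::-1];c=r.get_calibration("wrist");cv2.imwrite("pics/w7.png",w)
# predicted pixels of the head outline centre points and handle, versus dark mask
a=w.astype(int);m=((a.sum(2)<230)&(a[:,:,2]>a[:,:,0]+8))
for x in (.04,.02,0,-.02,-.04,-.06):
    p=proj(c,(Bp@[x,0,.0065,1])[:3])[0];e=proj(c,(Bp@[x,.03,.0065,1])[:3])[0]
    row=int(round(p[1]))
    if 0<=row<420:
        u=np.nonzero(m[row,max(0,int(p[0])-90):int(p[0])+90])[0]+max(0,int(p[0])-90)
        print(x,p.round(0),"halfwidth px",abs(e-p).max().round(0),"mask",(u.min(),u.max()) if len(u) else None)
E
```

```text
[ -1.9  38.2   1.6  -3.8 -93.7  85. ] [ 0.601 -0.198  0.233]
rows 6 shift [-0.0003, -0.0003, 0.0126] turn [0.0, 0.08, -0.04]
0.04 [273.  81.] halfwidth px 76.0 mask (np.int64(204), np.int64(332))
0.02 [273. 120.] halfwidth px 67.0 mask (np.int64(200), np.int64(337))
0 [274. 151.] halfwidth px 60.0 mask (np.int64(209), np.int64(330))
-0.02 [274. 175.] halfwidth px 55.0 mask (np.int64(214), np.int64(326))
-0.04 [274. 196.] halfwidth px 50.0 mask (np.int64(232), np.int64(308))
-0.06 [275. 213.] halfwidth px 46.0 mask (np.int64(259), np.int64(285))
```

The wrist view puts the brush axis about 2 mm towards tool -y, so I correct that, descend and grip.

Emit:
carry_out(plan=[[[-0.0003, -0.0023, 0.0126], [0, 0.08, 0], 0], [[-0.0003, -0.0003, 0.0126], [0, 0.08, 0], 0], [[-0.0003, -0.0003, 0.0126], [0, 0.08, 0], 0], [[-0.0003, -0.0003, 0.0126], [0, 0.08, 0], 0], [[-0.0003, -0.0003, 0.0126], [0, 0.08, 0], 0], [[-0.0003, -0.0003, 0.0126], [0, 0.08, 0], 0], [[0, 0, 0], [0, 0, 0], 0]])

```text
time_s: 17.57
tcp_pos: [0.5516, -0.1855, 0.1797]
eef_rot: [179.9, 39.7, -7.9]
contact_force: [-0.6, 0.4, -0.1]
gripper_width: 0.0875
```

Emit:
carry_out(plan=[[[0, 0, 0], [0, 0, 0], 255], [[0, 0, 0], [0, 0, 0], 255], [[0, 0, 0], [0, 0, 0], 255], [[0, 0, 0], [0, 0, 0], 255], [[0, 0, 0], [0, 0, 0], 255], [[0, 0, 0], [0, 0, 0], 255], [[0, 0, 0], [0, 0, 0], 255], [[0, 0, 0], [0, 0, 0], 255], [[0, 0, 0], [0, 0, 0], 255], [[0, 0, 0], [0, 0, 0], 255]], grip_force=50)

```text
time_s: 18.4
tcp_pos: [0.553, -0.1866, 0.1797]
eef_rot: [179.8, 39.7, -8.0]
contact_force: [0.1, -0.8, 0.4]
gripper_width: 0.0265
```

```bash
python3 - <<'E'
from plan2 import *
A=now();s=r.get_state();print(A[:3,3].round(4),s["contact_force"].round(1),s["gripper_width"])
n=E_('z',-7.8).apply([0,1,0])[:2]
B2=Bp.copy();B2[:2,3]+=.002*n
G=np.linalg.inv(B2)@A;np.save("G.npy",G);I=grip(-40,.167);print((G[:3,3]-I[:3,3]).round(4),G[:3,3])
Gi=G
M=A;U=M.copy();U[2,3]+=.2;q=track(M,U,8,s["joints"])
V=hold(.25)@Gi;W=hold(.147)@Gi
track(U,V,44,q)
# alternative: joint-space-ish waypoint
E
```

```text
[ 0.553  -0.1866  0.1797] [ 0.1 -0.8  0.4] 0.02646841463385764
[0.0011 0.0008 0.0033] [0.02042247 0.000848   0.13124295]
rows 8 shift [-0.016, 0.0001, -0.0192] turn [-0.0, 0.0, 0.0]
end [  -1.   26.    2.   -4. -105.   84.] min margin 51.3 max step 2.8
rows 44 shift [-0.0063, -0.0008, 0.0026] turn [1.83, 0.69, 1.25]
end [ 23. -18. -32. -29. -29.  -5.] min margin 26.4 max step 8.1
```

Emit:
carry_out(plan=[[[0, 0, 0], [0, 0, 0], 255], [[0, 0, 0], [0, 0, 0], 255], [[0, 0, 0], [0, 0, 0], 255], [[0, 0, 0], [0, 0, 0], 255]])

```text
time_s: 18.73
tcp_pos: [0.553, -0.1866, 0.1798]
eef_rot: [179.8, 39.7, -8.0]
contact_force: [1.0, -0.6, 0.0]
gripper_width: 0.0193
```

Emit:
carry_out(plan=[[[0, 0, 0], [0, 0, 0], 255], [[0, 0, 0], [0, 0, 0], 255], [[-0.004, 0, -0.005], [0, 0, 0], 255], [[-0.016, 0, -0.0192], [0, 0, 0], 255], [[-0.016, 0, -0.0192], [0, 0, 0], 255], [[-0.016, 0, -0.0192], [0, 0, 0], 255], [[-0.016, 0, -0.0192], [0, 0, 0], 255], [[-0.016, 0, -0.0192], [0, 0, 0], 255], [[-0.016, 0, -0.0192], [0, 0, 0], 255], [[-0.016, 0, -0.0192], [0, 0, 0], 255], [[-0.004, 0, -0.005], [0, 0, 0], 255], [[0, 0, 0], [0, 0, 0], 255]])

```text
time_s: 19.73
tcp_pos: [0.5532, -0.1863, 0.3703]
eef_rot: [179.9, 39.4, -7.9]
contact_force: [-0.2, 0.7, -1.5]
gripper_width: 0.0197
```

```bash
cat > wchk.py <<'E'
from plan2 import *
def run(G):
    w=r.capture("wrist")[:,:,::-1];c=r.get_calibration("wrist");cv2.imwrite("pics/wl.png",w)
    s=r.get_state();A=now();B=A@np.linalg.inv(G);print(s["gripper_width"],s["contact_force"].round(1),s["joints"].round(1))
    a=w.astype(int);m=((a.sum(2)<230)&(a[:,:,2]>a[:,:,0]+8))
    for x in (.02,0,-.02,-.04,-.06):
        p=proj(c,(B@[x,0,.0065,1])[:3])[0];row=int(round(p[1]))
        if 0<=row<420:
            u=np.nonzero(m[row,170:380])[0]+170
            print(x,p.round(0),(u.min(),u.max()) if len(u) else None)
    tip=np.nonzero(m[:,270])[0];print("col270 first dark rows",tip[:3],"pred tip",proj(c,(B@[.05,0,.0065,1])[:3])[0].round(0))
    return A,B,s
if __name__=="__main__":
    A,B,s=run(np.load("G.npy"));print("brush axes",B[:3,0].round(3),B[:3,2].round(3))
E
python3 wchk.py; python3 - <<'E'
from plan2 import *
a=cv2.imread("pics/w7.png").astype(int);m=((a.sum(2)<230)&(a[:,:,2]>a[:,:,0]+8));print("before:",np.nonzero(m[:,270])[0][:3])
G=np.load("G.npy");A=now();q=r.get_state()["joints"]
for tl in (4,6):
    V=hold(.22,tl)@G;print(V[:3,3]);q1=track(A,V,40,q);track(V,hold(.147,tl)@G,10,q1)
E
```

```text
0.01956222153805273 [-0.1 -0.3 -2.1] [  -1.    26.7    1.2   -4.4 -103.8   83.6]
0.02 [279. 128.] None
0 [279. 181.] None
-0.02 [278. 218.] None
-0.04 [278. 244.] (np.int64(188), np.int64(191))
-0.06 [278. 265.] (np.int64(192), np.int64(297))
col270 first dark rows [252 253 254] pred tip [280. -19.]
brush axes [ 0.991 -0.136  0.002] [-0.002 -0.     1.   ]
before: [41 42 43]
[0.42486707 0.03126723 0.4239878 ]
rows 40 shift [-0.0064, -0.0011, 0.0029] turn [2.01, 0.75, 1.37]
end [ 17. -14. -29. -37. -31.   6.] min margin 29.1 max step 6.0
rows 10 shift [0.0047, -0.0005, 0.0056] turn [0.0, -0.0, 0.0]
end [  7.  -4. -25. -51. -33.  27.] min margin 29.6 max step 2.4
[0.42924267 0.03010543 0.42712166]
rows 40 shift [-0.0063, -0.0012, 0.0028] turn [1.99, 0.71, 1.4]
end [ 16. -13. -28. -37. -33.   6.] min margin 30.4 max step 5.5
rows 10 shift [0.0046, -0.0008, 0.0056] turn [-0.0, 0.0, -0.0]
end [  7.  -3. -24. -49. -35.  24.] min margin 30.9 max step 2.1
```

```bash
python3 - <<'E'
import cv2,numpy as np
a=cv2.imread("pics/wl.png")
for v in range(0,300,20): print(v,[a[v,u].tolist() for u in (150,200,240,278,320,360)])
E
```

```text
0 [[120, 188, 233], [39, 54, 83], [64, 94, 146], [65, 96, 152], [63, 94, 150], [47, 63, 89]]
20 [[119, 188, 233], [63, 90, 141], [66, 97, 152], [67, 99, 154], [66, 98, 154], [59, 90, 142]]
40 [[108, 170, 220], [60, 87, 138], [65, 98, 154], [68, 102, 155], [68, 100, 154], [64, 93, 147]]
60 [[59, 88, 135], [61, 89, 139], [65, 97, 155], [62, 98, 155], [68, 100, 152], [66, 98, 149]]
80 [[64, 89, 138], [63, 90, 140], [70, 101, 157], [65, 101, 155], [67, 94, 151], [66, 96, 150]]
100 [[60, 88, 137], [62, 87, 137], [67, 98, 158], [66, 99, 158], [61, 96, 151], [66, 98, 152]]
120 [[60, 84, 130], [60, 88, 135], [72, 104, 160], [67, 102, 159], [69, 97, 151], [65, 97, 151]]
140 [[69, 98, 154], [65, 99, 153], [66, 100, 154], [65, 97, 151], [64, 94, 152], [63, 96, 152]]
160 [[119, 184, 231], [65, 96, 150], [71, 101, 158], [70, 103, 159], [67, 100, 153], [66, 99, 153]]
180 [[89, 135, 179], [64, 93, 145], [69, 101, 159], [67, 103, 158], [67, 99, 156], [70, 103, 160]]
200 [[122, 188, 234], [64, 96, 148], [70, 99, 156], [70, 104, 161], [66, 97, 149], [67, 99, 156]]
220 [[97, 148, 198], [65, 91, 142], [60, 88, 140], [63, 101, 157], [68, 98, 152], [71, 105, 162]]
240 [[98, 152, 201], [108, 122, 135], [60, 91, 142], [66, 101, 159], [65, 96, 154], [108, 167, 218]]
260 [[130, 200, 240], [74, 90, 98], [131, 138, 135], [44, 62, 89], [131, 139, 136], [140, 216, 245]]
280 [[43, 41, 38], [45, 38, 36], [133, 141, 139], [61, 89, 140], [118, 125, 123], [47, 44, 41]]
```

```bash
cat > droop.py <<'E'
from plan2 import *
TX=np.array([.05,.047,.04,.02,0,-.02,-.03,-.04,-.048,-.06,-.075]);TW=np.array([0,.014,.0253,.0305,.0305,.0305,.029,.0228,.013,.0085,.009])
def fit(G,img,c,A):
    a=cv2.cvtColor(img,cv2.COLOR_BGR2HSV).astype(int);s=img.astype(int).sum(2)
    m=(s<345)&(img[:,:,2].astype(int)>img[:,:,0]+25)
    m=cv2.morphologyEx(m.astype(np.uint8),cv2.MORPH_OPEN,np.ones((5,5)));m[255:]=0
    n,l,st,_=cv2.connectedComponentsWithStats(m);k=1+np.argmax(st[1:,4]);m=(l==k)
    B=A@np.linalg.inv(G)
    rows=[v for v in range(5,250,6) if m[v].any()]
    obs=np.array([[np.nonzero(m[v])[0].min(),np.nonzero(m[v])[0].max()] for v in rows])
    xs=np.linspace(.05,-.075,80);w=np.interp(-xs,-TX,TW)
    def pred(p):
        off=-.088
        D=T([off,0,0],Ro.identity())@T([p[3]/1e3,p[1]/1e3,0],Ro.from_rotvec([0,p[0],p[2]],degrees=True))@T([-off,0,0],Ro.identity())
        M=B@D;out=[]
        for sg in(1,-1):
            P=(M@np.c_[xs,sg*w,np.full(80,.0065),np.ones(80)].T).T[:,:3];q=proj(c,P)
            out.append(np.interp(rows,q[:,1],q[:,0]))
        return np.sort(np.array(out).T,axis=1)
    f=least_squares(lambda p:np.r_[(pred(p)-obs).ravel(),p*.3],[0,0,0,0.],loss="soft_l1")
    print("droop deg, lateral mm, yaw deg, along mm",f.x.round(2),"rms px",np.sqrt(np.mean((pred(f.x)-obs)**2)).round(1),"rms nominal",np.sqrt(np.mean((pred([0,0,0,0])-obs)**2)).round(1))
    return f.x
if __name__=="__main__":
    G=np.load("G.npy");w=r.capture("wrist")[:,:,::-1].copy();fit(G,w,r.get_calibration("wrist"),now())
E
python3 droop.py
```

```text
droop deg, lateral mm, yaw deg, along mm [-0.43  0.86 -0.36  0.88] rms px 5.6 rms nominal 6.0
```

No droop in the grip (under 0.5°). I swing the brush to a pre-hold pose 22 cm before the lens.

Emit:
carry_out(plan=[[[-0.0064, -0.0011, 0.0029], [2.01, 0.75, 1.37], 255], [[-0.0064, -0.0011, 0.0029], [2.01, 0.75, 1.37], 255], [[-0.0064, -0.0011, 0.0029], [2.01, 0.75, 1.37], 255], [[-0.0064, -0.0011, 0.0029], [2.01, 0.75, 1.37], 255], [[-0.0064, -0.0011, 0.0029], [2.01, 0.75, 1.37], 255], [[-0.0064, -0.0011, 0.0029], [2.01, 0.75, 1.37], 255], [[-0.0064, -0.0011, 0.0029], [2.01, 0.75, 1.37], 255], [[-0.0064, -0.0011, 0.0029], [2.01, 0.75, 1.37], 255], [[-0.0064, -0.0011, 0.0029], [2.01, 0.75, 1.37], 255], [[-0.0064, -0.0011, 0.0029], [2.01, 0.75, 1.37], 255], [[-0.0064, -0.0011, 0.0029], [2.01, 0.75, 1.37], 255], [[-0.0064, -0.0011, 0.0029], [2.01, 0.75, 1.37], 255]])

```text
time_s: 20.83
tcp_pos: [0.4801, -0.146, 0.3841]
eef_rot: [-168.4, 32.5, -29.3]
contact_force: [-0.4, 0.1, -1.5]
gripper_width: 0.0195
```

Emit:
carry_out(plan=[[[-0.0064, -0.0011, 0.0029], [2.01, 0.75, 1.37], 255], [[-0.0064, -0.0011, 0.0029], [2.01, 0.75, 1.37], 255], [[-0.0064, -0.0011, 0.0029], [2.01, 0.75, 1.37], 255], [[-0.0064, -0.0011, 0.0029], [2.01, 0.75, 1.37], 255], [[-0.0064, -0.0011, 0.0029], [2.01, 0.75, 1.37], 255], [[-0.0064, -0.0011, 0.0029], [2.01, 0.75, 1.37], 255], [[-0.0064, -0.0011, 0.0029], [2.01, 0.75, 1.37], 255], [[-0.0064, -0.0011, 0.0029], [2.01, 0.75, 1.37], 255], [[-0.0064, -0.0011, 0.0029], [2.01, 0.75, 1.37], 255], [[-0.0064, -0.0011, 0.0029], [2.01, 0.75, 1.37], 255], [[-0.0064, -0.0011, 0.0029], [2.01, 0.75, 1.37], 255], [[-0.0064, -0.0011, 0.0029], [2.01, 0.75, 1.37], 255]])

```text
time_s: 21.83
tcp_pos: [0.432, -0.0775, 0.3998]
eef_rot: [-154.9, 28.9, -50.6]
contact_force: [-0.2, 0.3, -1.0]
gripper_width: 0.0193
```

```bash
python3 - <<'E'
from plan2 import *
G=np.load("G.npy");A=now();q=r.get_state()["joints"];print(q.round(1))
V=hold(.22)@G;track(A,V,18,q)
E
```

```text
[ -6.5   2.7 -13.2 -38.5 -78.5  48.7]
rows 18 shift [-0.0056, -0.001, 0.0026] turn [1.78, 0.67, 1.21]
end [ 17. -14. -29. -37. -31.   6.] min margin 29.1 max step 5.4
```

Emit:
carry_out(plan=[[[-0.0056, -0.001, 0.0026], [1.78, 0.67, 1.21], 255], [[-0.0056, -0.001, 0.0026], [1.78, 0.67, 1.21], 255], [[-0.0056, -0.001, 0.0026], [1.78, 0.67, 1.21], 255], [[-0.0056, -0.001, 0.0026], [1.78, 0.67, 1.21], 255], [[-0.0056, -0.001, 0.0026], [1.78, 0.67, 1.21], 255], [[-0.0056, -0.001, 0.0026], [1.78, 0.67, 1.21], 255], [[-0.0056, -0.001, 0.0026], [1.78, 0.67, 1.21], 255], [[-0.0056, -0.001, 0.0026], [1.78, 0.67, 1.21], 255], [[-0.0056, -0.001, 0.0026], [1.78, 0.67, 1.21], 255], [[-0.0056, -0.001, 0.0026], [1.78, 0.67, 1.21], 255], [[-0.0056, -0.001, 0.0026], [1.78, 0.67, 1.21], 255], [[-0.0056, -0.001, 0.0026], [1.78, 0.67, 1.21], 255]])

```text
time_s: 22.83
tcp_pos: [0.419, -0.0056, 0.4141]
eef_rot: [-142.7, 29.6, -69.5]
contact_force: [-0.0, 0.3, -0.7]
gripper_width: 0.0194
```

Emit:
carry_out(plan=[[[-0.0056, -0.001, 0.0026], [1.78, 0.67, 1.21], 255], [[-0.0056, -0.001, 0.0026], [1.78, 0.67, 1.21], 255], [[-0.0056, -0.001, 0.0026], [1.78, 0.67, 1.21], 255], [[-0.0056, -0.001, 0.0026], [1.78, 0.67, 1.21], 255], [[-0.0056, -0.001, 0.0026], [1.78, 0.67, 1.21], 255], [[-0.0056, -0.001, 0.0026], [1.78, 0.67, 1.21], 255], [[0, 0, 0], [0, 0, 0], 255], [[0, 0, 0], [0, 0, 0], 255]])

```text
time_s: 23.5
tcp_pos: [0.423, 0.0306, 0.4237]
eef_rot: [-136.9, 31.2, -78.6]
contact_force: [0.9, -0.2, -0.9]
gripper_width: 0.0196
```

```bash
python3 - <<'E'
from plan2 import *
from droop import fit
G=np.load("G.npy");w=r.capture("wrist")[:,:,::-1].copy();A=now();q=r.get_state()["joints"];print(q.round(1))
cv2.imwrite("pics/w8.png",w)
fit(G,w,r.get_calibration("wrist"),A)
V=hold(.148)@G;track(A,V,11,q)
E
```

```text
[ 16.  -13.8 -29.  -37.6 -31.7   7.4]
droop deg, lateral mm, yaw deg, along mm [-0.31  1.01 -0.18  0.73] rms px 7.5 rms nominal 8.9
rows 11 shift [0.0041, -0.0006, 0.0051] turn [0.03, 0.01, 0.02]
end [  7.  -4. -25. -51. -33.  27.] min margin 29.7 max step 2.0
```

Emit:
carry_out(plan=[[[0.0041, -0.0006, 0.0051], [0.03, 0.01, 0.02], 255], [[0.0041, -0.0006, 0.0051], [0.03, 0.01, 0.02], 255], [[0.0041, -0.0006, 0.0051], [0.03, 0.01, 0.02], 255], [[0.0041, -0.0006, 0.0051], [0.03, 0.01, 0.02], 255], [[0.0041, -0.0006, 0.0051], [0.03, 0.01, 0.02], 255], [[0.0041, -0.0006, 0.0051], [0.03, 0.01, 0.02], 255], [[0.0041, -0.0006, 0.0051], [0.03, 0.01, 0.02], 255], [[0.0041, -0.0006, 0.0051], [0.03, 0.01, 0.02], 255], [[0.0041, -0.0006, 0.0051], [0.03, 0.01, 0.02], 255], [[0.0041, -0.0006, 0.0051], [0.03, 0.01, 0.02], 255], [[0.0041, -0.0006, 0.0051], [0.03, 0.01, 0.02], 255], [[0, 0, 0], [0, 0, 0], 255]])

```text
time_s: 24.55
tcp_pos: [0.471, 0.0181, 0.368]
eef_rot: [-136.8, 31.3, -79.2]
contact_force: [-0.0, -0.2, -0.8]
gripper_width: 0.0194
```

Emit:
carry_out(plan=[[[0, 0, 0], [0, 0, 0], 255], [[0, 0, 0], [0, 0, 0], 255], [[0, 0, 0], [0, 0, 0], 255], [[0, 0, 0], [0, 0, 0], 255], [[0, 0, 0], [0, 0, 0], 255], [[0, 0, 0], [0, 0, 0], 255]])

```text
time_s: 25.05
tcp_pos: [0.4701, 0.019, 0.3695]
eef_rot: [-136.7, 31.2, -79.0]
contact_force: [0.4, 0.4, -0.5]
gripper_width: 0.0197
```

```bash
python3 - <<'E'
from plan2 import *
from droop import fit
G=np.load("G.npy");w=r.capture("wrist")[:,:,::-1].copy();A=now();s=r.get_state();print(s["joints"].round(1),s["qd"].round(2),s["gripper_width"])
fit(G,w,r.get_calibration("wrist"),A)
B=A@np.linalg.inv(G)@T([0,0,-.0265],Ro.identity());L=T(lens,Ro.from_matrix(S));Q=np.linalg.inv(L)@B
print("brush_face in lens",Q[:3,3].round(4),"z-angle",np.degrees(np.arccos(Q[2,2])).round(1),"x vs y angle",np.degrees(np.arccos(abs(Q[1,0]))).round(1),"world z",B[2,3])
o=r.capture("side")[:,:,::-1].copy();c=r.get_calibration("side")
H=lambda M,P:(M@np.c_[np.float64(P)/1e3,np.ones(len(P))].T).T[:,:3]
def poly(M,P,col): cv2.polylines(o2,[np.int32((proj(c,H(M,P))-[120,80])*2.2).reshape(-1,1,2)],True,col,1,cv2.LINE_AA)
o2=cv2.resize(o[80:330,120:400],None,fx=2.2,fy=2.2,interpolation=cv2.INTER_CUBIC)
poly(SEAT,[[135,32,13],[135,-32,13],[0,-32,13],[0,32,13]],(0,255,0))
poly(B,[[50,31,0],[50,-31,0],[-50,-31,0],[-50,31,0]],(255,255,0));poly(B,[[-44,0,26.5],[-161,0,26.5]],(255,0,255))
cv2.imwrite("pics/s9.png",o2)
E
```

```text
[  6.5  -3.9 -24.9 -51.1 -33.5  26.6] [ 0.    0.14  0.1   0.03 -0.01  0.05] 0.01950595681770128
droop deg, lateral mm, yaw deg, along mm [-0.3   1.16 -0.28  0.84] rms px 7.6 rms nominal 9.2
brush_face in lens [ 0.0011 -0.0003  0.148 ] z-angle 3.9 x vs y angle 0.1 world z 0.2414386317325799
```

View pics/s9.png

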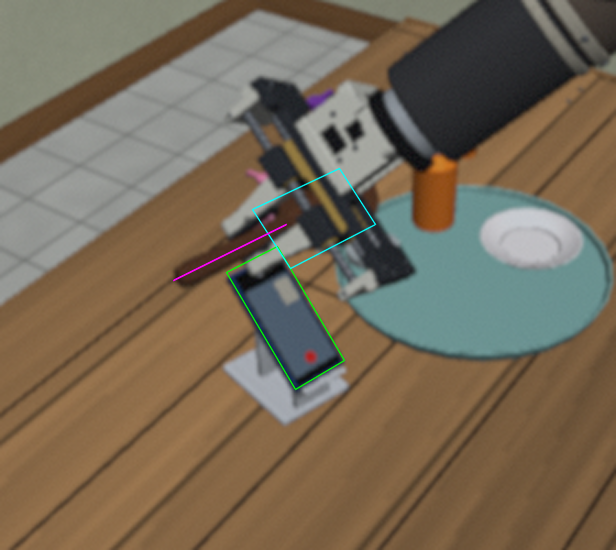

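The side view shows the phone still in the stand on its outline and the brush crosswise before the lens, with its handle on the predicted line. The bottle and saucer are in place. I hand in.

```bash
python3 -c "
from plant import r
print(r.close_job(), r.get_state()['time_s'])"
```

```text
the job is handed in; nothing more can be done
the job is handed in; nothing more can be done
```

The phone is standing in the stand and let go, the brush is held up in front of its camera, and the job is handed in. The last clock reading before that was about 25 s of the 56 s allowed.

- **Phone:** The first straight grip could not reach the stand because of joint limits. I set the phone back on the table, regripped it tilted about 25°, lowered it onto the rest and slid it down until I felt the ledge. Just before release its lower edge was about 0.4 mm above the ledge corner, 1.2 mm off centre and 1.1 mm above the rest. In the later side views its outline matched the expected position to about 1 px.
- **Brush:** I gripped the handle with the tool leaning 40° and swung it in front of the lens. By the arm's own pose, the bristle tips are 148 mm from the lens and about 1 mm off its axis. They face it within 4° and lie crosswise within 0.1°. The brush is 24 cm above the table, with the fingers stopped at 19.5 mm on the 20 mm handle.
- **Checks that were looser:** The wrist-camera outline fit showed under 0.5° of droop, but it was coarse (about 7 px rms). The fingers also sat about 3 mm higher on the handle than planned.
- **Bystanders:** The bottle and saucer were in place in the last side view. The mirror was hidden there; it was in place when last seen, before the brush was picked up, and I did not check it again.

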